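Swap the lantern's battery packs

TASK

Switch the lantern fully off before you take hold of any battery pack, then pull every spent (red-banded) pack up out of the lantern and put it in the pink basket, and slide every charged (green-banded) pack out of the charging dock and fully home into a free slot of the lantern, whichever you like. When all packs have been moved, switch the lantern fully on again. Do not knock the mug, the chilli jar, the spoon or the can about, and do not tip the basket over.

Things in the scene. Friction and masses are not known exactly. Their poses are not given: they have to be found in the camera images.
- lantern: Battery lantern, fixed, left or right of the basket, turned up to 0.2 rad. Origin: centre of the underside of its pale teal tray, 110 mm (x) by 160 (y), top 55 mm above the board, three slots. Behind (to x = 130) a dark teal foot 55 mm high with a white lamp 139 mm high; in front (to x = -145) a ledge 20 mm high with the switch.
- switch (a joint): Toggle lever of the lantern, 60 mm long, red ball (radius 13 mm) at the tip. Pivot at (-100, 0, 42) mm in the lantern's frame, turning about its x axis. 0 rad = off, leaning 0.5 rad to the lantern's -y side; 1 rad = on, leaning 0.5 rad to its +y side. Light friction, stays where left. Block under it 50 mm (x) by 70 (y), top 45 mm above the board.
- switch_tip (a point): Centre of the red ball on the switch lever, 89 to 102 mm above the board.
- dock: Grey charging dock, fixed to the board. Origin: centre of the underside of its slotted block, 110 mm (x) by 160 mm (y), flat top 55 mm above the board, three slots like the lantern's; behind it (+x, to x = 95 mm) a hump 70 mm high. May be turned up to 0.2 rad.
- basket: Pink open plastic basket, loose, 350 g, 200 mm (x) by 140 mm (y) outside, 75 mm high, walls and floor 5 mm. Origin: centre of its underside. It may get knocked aside during a run.
- mug: White enamel mug, 84 mm across, 85 mm high, origin under its centre. To be left alone.
- chilli_jar: Glass chilli jar, 72 mm across, 110 mm high, origin under its centre. To be left alone.
- spoon: Wooden spoon 260 mm long lying on the board. To be left alone.
- can: Tin can with a blue label, 74 mm across, 110 mm high, origin under its centre. To be left alone.
- lantern_slot0 (a point): Centre of the mouth of the lantern's slot 0, at the tray's top, 55 mm above the board (y = -52 mm in the lantern's frame; slots 52 mm apart). The slot is 70 mm long (lantern's x), 13 mm wide (its y), 45 mm deep (floor 10 mm above the board), straight-walled.
- lantern_slot1 (a point): Centre of the mouth of the lantern's slot 1, at the tray's top, 55 mm above the board (y = +0 mm in the lantern's frame; slots 52 mm apart). The slot is 70 mm long (lantern's x), 13 mm wide (its y), 45 mm deep (floor 10 mm above the board), straight-walled.
- lantern_slot2 (a point): Centre of the mouth of the lantern's slot 2, at the tray's top, 55 mm above the board (y = +52 mm in the lantern's frame; slots 52 mm apart). The slot is 70 mm long (lantern's x), 13 mm wide (its y), 45 mm deep (floor 10 mm above the board), straight-walled.
- charged0: Charged flat battery pack, starting in the dock. 64 mm wide (x), 10 thick (y), 115 tall (z), about 160 g; black, green band round the top 30 mm, rounded brass nose (radius 5 mm) along the bottom. Origin: centre of its bottom edge, z up out of the slot. Seated: origin 10 mm, top 125 mm above the board, 70 mm standing out of the holder. Reads None if absent.
- charged1: Charged flat battery pack, starting in the dock. 64 mm wide (x), 10 thick (y), 115 tall (z), about 160 g; black, green band round the top 30 mm, rounded brass nose (radius 5 mm) along the bottom. Origin: centre of its bottom edge, z up out of the slot. Seated: origin 10 mm, top 125 mm above the board, 70 mm standing out of the holder. Reads None if absent.
- charged2: Charged flat battery pack, starting in the dock. 64 mm wide (x), 10 thick (y), 115 tall (z), about 160 g; black, green band round the top 30 mm, rounded brass nose (radius 5 mm) along the bottom. Origin: centre of its bottom edge, z up out of the slot. Seated: origin 10 mm, top 125 mm above the board, 70 mm standing out of the holder. Reads None if absent.
- spent0: Spent flat battery pack, starting in the lantern. 64 mm wide (x), 10 thick (y), 115 tall (z), about 160 g; black, red band round the top 30 mm, rounded brass nose (radius 5 mm) along the bottom. Origin: centre of its bottom edge, z up out of the slot. Seated: origin 10 mm, top 125 mm above the board, 70 mm standing out of the holder. Reads None if absent.
- spent0_mid (a point): Middle of spent0, 57.5 mm above its origin along its z.
- spent1: Spent flat battery pack, starting in the lantern. 64 mm wide (x), 10 thick (y), 115 tall (z), about 160 g; black, red band round the top 30 mm, rounded brass nose (radius 5 mm) along the bottom. Origin: centre of its bottom edge, z up out of the slot. Seated: origin 10 mm, top 125 mm above the board, 70 mm standing out of the holder. Reads None if absent.
- spent1_mid (a point): Middle of spent1, 57.5 mm above its origin along its z.
- spent2: Spent flat battery pack, starting in the lantern. 64 mm wide (x), 10 thick (y), 115 tall (z), about 160 g; black, red band round the top 30 mm, rounded brass nose (radius 5 mm) along the bottom. Origin: centre of its bottom edge, z up out of the slot. Seated: origin 10 mm, top 125 mm above the board, 70 mm standing out of the holder. Reads None if absent.
- spent2_mid (a point): Middle of spent2, 57.5 mm above its origin along its z.
Mind the look-alikes: they are no part of the job. Leave any orange look-alike of the charged1 alone. Leave any orange look-alike of the spent1 alone.

How it is judged:
On the way, in this order (a step that is already met when the one before it is completed fails the run):
1. the lantern is switched off (value of joint switch below 0.15 rad), for 0.1 s.
2. with the switch still off, all spent packs lie in the basket and all charged packs are fully home in lantern slots ((horizontal distance between charged0 and lantern_slot0 below 0.009 m or horizontal distance between charged0 and lantern_slot1 below 0.009 m or horizontal distance between charged0 and lantern_slot2 below 0.009 m) and z of each of charged0, charged1, charged2 in the frame of lantern below 0.015 m and angle between each of charged0, charged1, charged2's own z axis and vertical below 0.12 rad and linear speed of each of charged0, charged1, charged2 below 0.03 m/s and (horizontal distance between charged1 and lantern_slot0 below 0.009 m or horizontal distance between charged1 and lantern_slot1 below 0.009 m or horizontal distance between charged1 and lantern_slot2 below 0.009 m) and (horizontal distance between charged2 and lantern_slot0 below 0.009 m or horizontal distance between charged2 and lantern_slot1 below 0.009 m or horizontal distance between charged2 and lantern_slot2 below 0.009 m) and x of spent0_mid in the frame of basket between -0.095 and 0.095 m and y of spent0_mid in the frame of basket between -0.065 and 0.065 m and z of each of spent0_mid, spent1_mid, spent2_mid in the frame of basket below 0.095 m and linear speed of each of spent0, spent1, spent2 below 0.05 m/s and x of spent1_mid in the frame of basket between -0.095 and 0.095 m and y of spent1_mid in the frame of basket between -0.065 and 0.065 m and x of spent2_mid in the frame of basket between -0.095 and 0.095 m and y of spent2_mid in the frame of basket between -0.065 and 0.065 m and value of joint switch below 0.15 rad), for 0.2 s.
3. the lantern is switched on again (value of joint switch above 0.85 rad), for 0.2 s.
At the end, for the whole second after the job is handed in: Each charged pack in a lantern slot: origin within 9 mm of the slot centre, at most 15 mm above the board (slot floor: 10 mm), tilt under 0.12 rad; each spent pack's middle within the basket outline and under 95 mm above its underside; all at rest; switch above 0.85 rad ((horizontal distance between charged0 and lantern_slot0 below 0.009 m or horizontal distance between charged0 and lantern_slot1 below 0.009 m or horizontal distance between charged0 and lantern_slot2 below 0.009 m) and z of each of charged0, charged1, charged2 in the frame of lantern below 0.015 m and angle between each of charged0, charged1, charged2's own z axis and vertical below 0.12 rad and linear speed of each of charged0, charged1, charged2 below 0.03 m/s and (horizontal distance between charged1 and lantern_slot0 below 0.009 m or horizontal distance between charged1 and lantern_slot1 below 0.009 m or horizontal distance between charged1 and lantern_slot2 below 0.009 m) and (horizontal distance between charged2 and lantern_slot0 below 0.009 m or horizontal distance between charged2 and lantern_slot1 below 0.009 m or horizontal distance between charged2 and lantern_slot2 below 0.009 m) and x of spent0_mid in the frame of basket between -0.095 and 0.095 m and y of spent0_mid in the frame of basket between -0.065 and 0.065 m and z of each of spent0_mid, spent1_mid, spent2_mid in the frame of basket below 0.095 m and linear speed of each of spent0, spent1, spent2 below 0.05 m/s and x of spent1_mid in the frame of basket between -0.095 and 0.095 m and y of spent1_mid in the frame of basket between -0.065 and 0.065 m and x of spent2_mid in the frame of basket between -0.095 and 0.095 m and y of spent2_mid in the frame of basket between -0.065 and 0.065 m and value of joint switch above 0.85 rad); the robot touches nothing.
It fails at once if a battery pack is gripped while the lantern is switched on (switch above 0.5 rad) (value of joint switch above 0.5 rad and contact force between any of charged0, charged1, charged2, spent0, spent1, spent2 and the fingers above 3 N).
It fails at once if the mug, the chilli jar or the can is tipped or pushed more than 50 mm, or the spoon pushed more than 50 mm (angle between any of mug, chilli_jar, can's own z axis and vertical above 0.5 rad or distance of any of mug, chilli_jar, can, spoon from where it was at the start of the episode above 0.05 m).
It fails at once if the basket is tipped over (angle between basket's own z axis and vertical above 0.7 rad).
Of charged0, charged1, charged2 only 2 to 3 are there at a start; the rules pass over those that are not, and their reading is None.
Of spent0, spent1, spent2 only 2 to 3 are there at a start; the rules pass over those that are not, and their reading is None.
At some moment in a run one of basket may be knocked a few centimetres aside while the robot is not near it.
It also fails if it takes over 210 s, if anything falls off the work surface, if the arm or the gripper's body presses on something with over 40 N, if the wrist force passes 120 N, or if a joint passes its speed limit or range.

ROBOT

A 6-joint arm with a two-finger parallel gripper is mounted at the origin on the work surface. World frame = base frame: x ahead of the robot, y to its left, z up, the work surface at z = 0. Lengths are in m, angles in rad, forces in N, time in s.
With the tool pointing down it reaches from about 0.35 to 0.975 m from the base axis. Payload 17.4 kg.
Tool frame: the origin (TCP) lies between the finger pads; the fingertips stand 11 mm ahead of it and the grasp point (between the pads) lies 8 mm behind it; z points along the fingers, y is the direction in which the jaws open and shut (so a half turn about z gives the same grasp; the last joint's range is limited). The gripper opens to 85 mm and grips with 20 to 120 N. Pads are 22 mm wide; open, the fingers measure 114 mm over their backs; the gripper's body (76 mm by 85 mm) begins 54 mm behind the grasp point. The pads swing forward as they close: fully open they stand 13 mm farther back than shut.
Start: joints at [-1.336, 0.116, 1.442, -0, 1.584, -0.038], TCP at [0.182, -0.65, 0.242] pointing down, gripper open.
Joint ranges: [-2.83, 2.83], [-0.83, 2.19], [0.07, 2.5], [-1.14, 4.28], [0.01, 3], [-2.97, 2.97]. Speed limits (rad/s): [1.89, 1.89, 2.22, 3.14, 3.14, 3.14].

INTERFACE

Orientations are given as a rotation vector (axis times angle).
In Python, from station import manip, optics, order gives the robot as it stands.
- The arm moves only by the tool step_arm, never from a script. Its argument "increments" is a list of rows, each an object with "hand": the opening, from 0 (shut) to 1 (fully open); "offset": the shift along the world's x, y, z in cm, a list of three; "spin": the turn about the world's z in degrees. A call has 1 to 10 rows; each row shifts and turns the commanded pose from where the row before left it; what a row does not reach is not made up. A row lasts 1/10 s, in which the tool goes at most 50 mm and 8.59 degrees, less where a joint would pass 70% of its speed; a pose out of reach is approached as far as the arm can. A call with a gripper value outside its range is refused whole. The fingers move at their own pace and stop on an object; "newtons" is the grip in N (left out, the last holds). Time passes only in rows, so rows that do not move let the fingers close. It gives the time, the measured TCP pose, the force and the opening at its end, in the units of the state.
- manip.observe(): the state, without advancing time (a new reading comes with each control period).
- optics.get_image(name): name is "side" or "top"; returns the picture (400x640x3 uint8, red, green, blue); there is no depth.
- optics.camera_params(name): a dict with "fx", "fy", "cx", "cy" (pixels), "view" (4x4, takes a point from world to camera coordinates). Camera axes: x right, y up, looking along -z (the intrinsics and any distortion apply to the point x, -y, -z); pixel columns grow to the right and rows downward; lengths in m; the calibration is good to about 2 mm. A picture is of the moment at which its call begins. camera_params takes no time and is no camera call.
- order.finish_job(): hands the job in, once; it reports no verdict.
The state is a dict: "clock": time; "q": joint angles; "joint_vel": joint speeds; "joint_efforts": joint torques, N m; "position": TCP position; "tcp_rot": TCP orientation; "contact_force": force on the tool from outside, world axes, zero at the start; "moment": the same for the moment, N m; "finger_gap": finger opening in m.
Only numpy, scipy, OpenCV 4.12 (cv2) and the standard library are available. Lean on these libraries where they do the work, as an engineer would, in place of code of your own. Each camera call takes 0.05 s, during which the arm holds its last target.

## Working session

There is one attempt and no reset: what is moved stays moved. The work goes in short steps, Python scripts to look and compute and a tool call to move; the robot and the scene stay as the last step left them, time stands still between calls to the robot, and variables do not carry over. Pictures are saved under pics/ and viewed, and the job is handed in when it is done.

Besides the shell and the picture viewer there is one more tool, called after "Request:" as name(argument=value, ...), one argument or row to a line, values as JSON. step_arm: Moves the arm, as the interface text tells. Its arguments: {"type":"object","properties":{"increments":{"type":"array"},"newtons":{"type":"number"}},"required":["increments"]}

```bash
ls; mkdir -p pics
python3 - <<'E'
from station import manip, optics, order
import cv2
for n in("top","side"):
    im=optics.get_image(n); cv2.imwrite(f"pics/{n}0.png",im[:,:,::-1])
    p=optics.camera_params(n); print(n,p)
print(manip.observe())
E
```

```text
pics
top {'fx': 408.2271103044935, 'fy': 408.2271103044935, 'cx': 322.44315408853964, 'cy': 199.03757425570276, 'view': array([[-2.37112351e-02, -9.99716855e-01, -1.99673592e-03,
         2.61439610e-02],
       [ 9.95927574e-01, -2.37950467e-02,  8.69601284e-02,
        -6.02517504e-01],
       [-8.69830185e-02,  7.33276853e-05,  9.96209792e-01,
        -1.37047117e+00],
       [ 0.00000000e+00,  0.00000000e+00,  0.00000000e+00,
         1.00000000e+00]])}
side {'fx': 489.03108720220416, 'fy': 489.03108720220416, 'cx': 318.56579362888164, 'cy': 198.30497028284734, 'view': array([[ 0.90113221, -0.43349601, -0.00647619, -0.50360828],
       [ 0.31679925,  0.64820354,  0.69243802, -0.26623024],
       [-0.29597123, -0.62602986,  0.7214483 , -1.3100752 ],
       [ 0.        ,  0.        ,  0.        ,  1.        ]])}
{'clock': 0.1, 'q': array([-1.33580105e+00,  1.16438278e-01,  1.44216296e+00, -3.90523224e-06,
        1.58397600e+00, -3.77759165e-02]), 'joint_vel': array([-1.62003771e-03, -7.71147103e-05, -2.25736579e-03,  4.94900070e-04,
       -1.87123722e-04,  1.25969046e-03]), 'joint_efforts': array([ 1.18734974e-03, -7.33664346e+01, -6.33791542e+01, -7.01197428e-05,
        5.27346041e-03,  4.87468822e-05]), 'position': array([ 0.18181916, -0.64990583,  0.24165786]), 'tcp_rot': array([-3.11144917e+00, -4.27007653e-01,  1.58315017e-04]), 'contact_force': array([-0.75107484,  0.0910827 ,  0.49812959]), 'moment': array([ 0.0086084 ,  0.02158225, -0.03069185]), 'finger_gap': 0.08541319282297206}
```

View pics/top0.png

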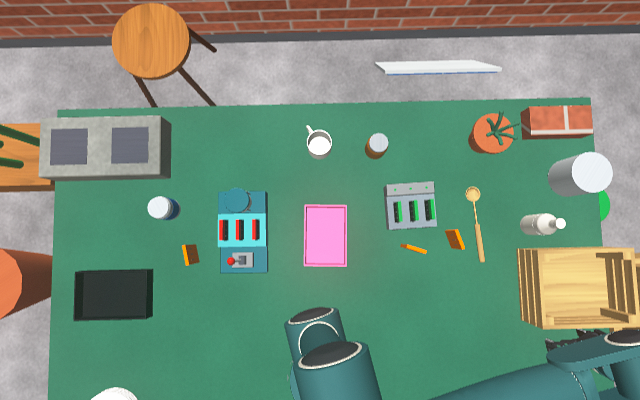

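View pics/side0.png

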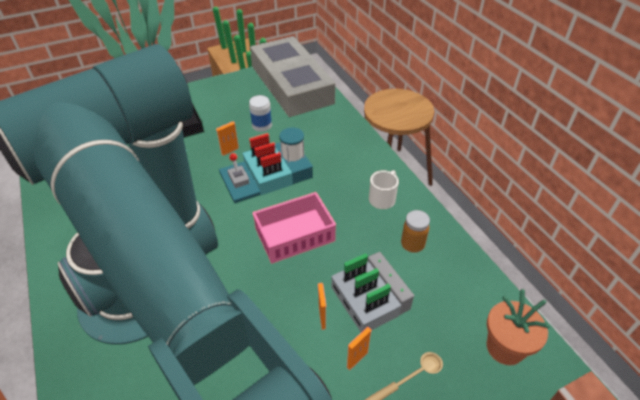

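```bash
cat > h.py <<'E'
import numpy as np, cv2
from station import manip, optics, order
def ray(n,u,v):
    p=optics.camera_params(n);V=p['view'];R=V[:3,:3];t=V[:3,3]
    d=np.array([(u-p['cx'])/p['fx'],-(v-p['cy'])/p['fy'],-1.]);
    return -R.T@t, R.T@d
def onz(n,u,v,z):
    o,d=ray(n,u,v); return o+d*(z-o[2])/d[2]
def proj(n,P):
    p=optics.camera_params(n);c=p['view']@np.append(P,1);return np.array([p['cx']+p['fx']*c[0]/-c[2],p['cy']-p['fy']*c[1]/-c[2]])
def tri(a,b):
    (o1,d1),(o2,d2)=ray("top",*a),ray("side",*b)
    A=np.stack([d1,-d2],1);s=np.linalg.lstsq(A,o2-o1,rcond=None)[0]
    p,q=o1+s[0]*d1,o2+s[1]*d2
    return (p+q)/2,np.linalg.norm(p-q)
def get(n): return np.ascontiguousarray(optics.get_image(n)[:,:,::-1])
def blobs(im,lo,hi,roi,mina=8):
    h=cv2.cvtColor(im,cv2.COLOR_BGR2HSV);x0,y0,x1,y1=roi
    m=np.zeros(h.shape[:2],np.uint8);m[y0:y1,x0:x1]=cv2.inRange(h,np.array(lo),np.array(hi))[y0:y1,x0:x1]
    n,l,s,c=cv2.connectedComponentsWithStats(m)
    return m,[(s[i],c[i].round(1),cv2.minAreaRect(np.argwhere(l==i)[:,::-1].astype(np.float32))) for i in range(1,n) if s[i][4]>=mina]
E
python3 - <<'E'
from h import *
im=cv2.imread("pics/top0.png");s=cv2.imread("pics/side0.png")
cv2.imwrite("pics/c1.png",cv2.resize(im[170:285,180:350],None,fx=4.5,fy=4.5,interpolation=cv2.INTER_CUBIC))
cv2.imwrite("pics/c2.png",cv2.resize(im[165:285,370:500],None,fx=4.5,fy=4.5,interpolation=cv2.INTER_CUBIC))
cv2.imwrite("pics/c3.png",cv2.resize(s[90:350,200:440],None,fx=2.3,fy=2.3,interpolation=cv2.INTER_CUBIC))
E
```

```text
(no output)
```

View pics/c1.png

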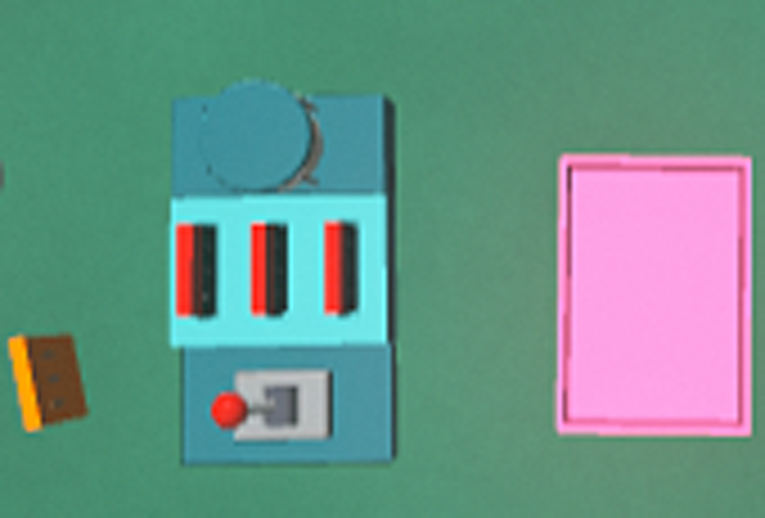

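View pics/c2.png

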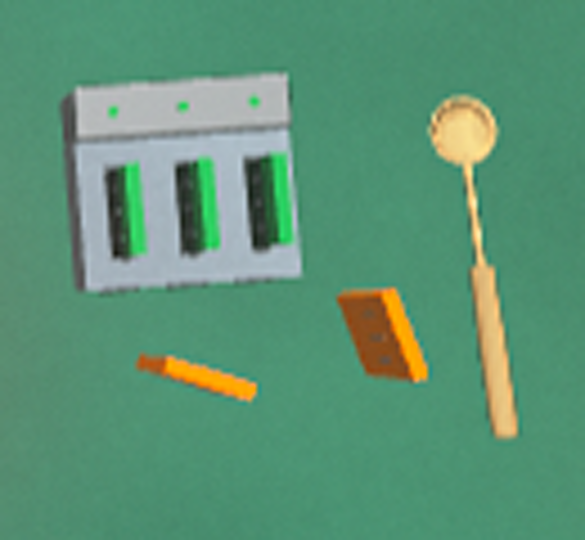

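View pics/c3.png

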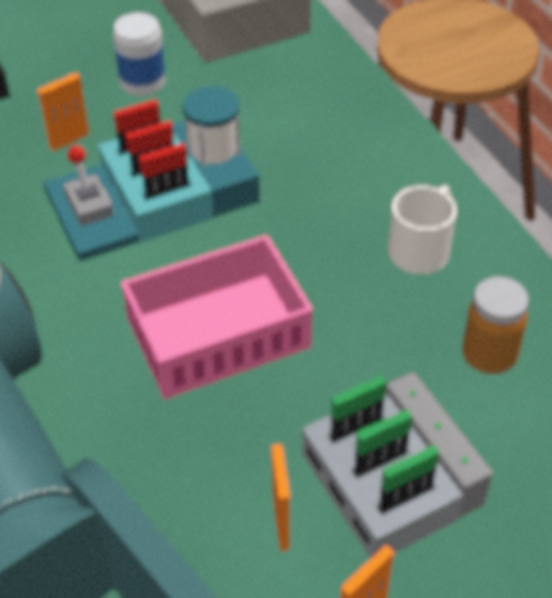

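Run:
```python
from h import *
im=cv2.imread("pics/top0.png");s=cv2.imread("pics/side0.png")
def show(nm,lo,hi,roi,z,img=im,n="top",mina=8):
    m,b=blobs(img,lo,hi,roi,mina)
    for st,c,r in b:
        pc=cv2.boxPoints(r); w=[onz(n,*q,z)[:2].round(4).tolist() for q in pc]
        print(nm,st.tolist(),c,onz(n,*c,z)[:2].round(4),"box ctr",onz(n,*r[0],z)[:2].round(4));print("   ",w)
show("red",(0,150,120),(8,255,255),(210,200,275,275),.125)
show("green",(55,140,120),(75,255,255),(385,190,440,235),.125)
show("cyan",(85,100,190),(95,200,255),(205,185,275,260),.055,mina=60)
show("pink",(140,60,150),(175,255,255),(290,190,360,280),.075,mina=60)
show("dockgrey",(90,5,140),(125,60,255),(375,170,445,240),.055,mina=60)
print("SIDE")
show("red",(0,150,120),(8,255,255),(220,120,300,190),.125,s,"side")
show("green",(50,100,80),(75,255,255),(330,245,410,320),.125,s,"side")
```

```text
red [219, 220, 4, 20, 78] [220.5 229.5] [0.5055 0.3361] box ctr [0.5055 0.3361]
    [[0.5356, 0.3408], [0.5353, 0.3313], [0.4755, 0.3314], [0.4757, 0.3409]]
red [236, 220, 3, 20, 60] [237.  229.5] [0.5042 0.284 ] box ctr [0.5042 0.284 ]
    [[0.5343, 0.287], [0.5341, 0.2806], [0.4743, 0.281], [0.4744, 0.2873]]
red [252, 220, 4, 19, 76] [253.5 229. ] [0.5046 0.2318] box ctr [0.5046 0.2318]
    [[0.5331, 0.2363], [0.5329, 0.2268], [0.4761, 0.2274], [0.4764, 0.2368]]
red [227, 258, 8, 7, 41] [230.2 260.8] [0.4067 0.3059] box ctr [0.4077 0.3065]
    [[0.408, 0.3206], [0.4217, 0.3064], [0.4073, 0.2924], [0.3937, 0.3065]]
green [430, 199, 5, 20, 69] [432.2 208.4] [ 0.5562 -0.3354] box ctr [ 0.5558 -0.3352]
    [[0.5859, -0.3283], [0.5867, -0.339], [0.5259, -0.3422], [0.5251, -0.3315]]
green [398, 201, 4, 20, 63] [399.5 210.9] [ 0.5508 -0.2315] box ctr [ 0.5521 -0.2315]
    [[0.5824, -0.228], [0.5821, -0.2375], [0.5219, -0.235], [0.5221, -0.2256]]
green [414, 200, 5, 20, 70] [415.8 209.7] [ 0.5534 -0.2833] box ctr [ 0.5539 -0.2831]
    [[0.5842, -0.2765], [0.5848, -0.2873], [0.5238, -0.2897
[... 951 characters left out ...]
52], [0.5292, 0.2062], [0.4685, 0.2049]]
red [230, 154, 7, 6, 34] [232.7 156.5] [0.4    0.2814] box ctr [0.4009 0.281 ]
    [[0.3963, 0.2963], [0.4131, 0.2881], [0.4054, 0.2658], [0.3888, 0.274]]
green [343, 252, 26, 20, 266] [355.3 261.5] [ 0.5486 -0.2369] box ctr [ 0.5497 -0.237 ]
    [[0.5138, -0.2229], [0.591, -0.2197], [0.5856, -0.2511], [0.5098, -0.2537]]
green [355, 269, 24, 18, 225] [365.9 277.1] [ 0.5493 -0.2898] box ctr [ 0.55   -0.2893]
    [[0.5186, -0.2758], [0.5865, -0.2739], [0.5815, -0.3027], [0.5147, -0.3041]]
green [367, 284, 23, 19, 207] [377.8 293. ] [ 0.5524 -0.3421] box ctr [ 0.5523 -0.3417]
    [[0.5189, -0.3326], [0.5891, -0.3283], [0.586, -0.3509], [0.5167, -0.3547]]
```

Run:
```python
from h import *
from scipy.spatial.transform import Rotation as R
r=R.from_rotvec(manip.observe()['tcp_rot']).as_matrix();print("tool axes cols",r.round(3).tolist(), "y-axis yaw",np.degrees(np.arctan2(r[1,1],r[0,1])))
im=cv2.imread("pics/top0.png").astype(float)
def edge(ch,fix,a,b,axis):  # max-gradient subpixel along rows (axis0) at column fix
    p=(ch[a:b,fix] if axis==0 else ch[fix,a:b]); g=np.abs(np.diff(cv2.GaussianBlur(p.reshape(-1,1),(1,3),0.7).ravel()))
    i=g.argmax(); lo=max(i-2,0); w=g[lo:i+3]; return a+.5+(w*np.arange(lo,lo+len(w))).sum()/w.sum()
def line(name,ch,fixs,a,b,axis,z):
    P=[]
    for f in fixs:
        e=edge(ch,f,a,b,axis); P.append(onz("top",*( (f,e) if axis==0 else (e,f)),z)[:2])
    P=np.float32(P); vx,vy,x,y=cv2.fitLine(P,cv2.DIST_HUBER,0,.01,.01).ravel()
    print(name,"pt",(round(x,4),round(y,4)),"dir",(round(vx,3),round(vy,3)),"resid",np.abs((P-[x,y])@[-vy,vx]).max().round(4))
G=im[:,:,1]
line("tray front",G,range(222,262),242,251,0,.055)
line("tray back",G,range(222,262),209,217,0,.055)
line("tray +y",im[:,:,2]-0,range(216,244),213,222,1,.055)
line("tray -y",G,range(216,244),261,271,1,.055)
line("dock front",im[:,:,2],range(392,433),224,233,0,.055)
line("dock -y",im[:,:,2],range(200,222),430,441,1,.055)
a=tri((230.5,260.8),(232.7,156.5));print("ball",a)
```

```text
tool axes cols [[0.963, 0.269, -0.0], [0.269, -0.963, 0.001], [0.0, -0.001, -1.0]] y-axis yaw -74.3713638909559
tray front pt (np.float32(0.4495), np.float32(0.2808)) dir (np.float32(0.005), np.float32(1.0)) resid 0.001
tray back pt (np.float32(0.5597), np.float32(0.2937)) dir (np.float32(0.006), np.float32(1.0)) resid 0.0019
tray +y pt (np.float32(0.498), np.float32(0.3608)) dir (np.float32(1.0), np.float32(0.001)) resid 0.0039
tray -y pt (np.float32(0.5032), np.float32(0.203)) dir (np.float32(1.0), np.float32(-0.005)) resid 0.0002
dock front pt (np.float32(0.4982), np.float32(-0.2893)) dir (np.float32(0.042), np.float32(-0.999)) resid 0.001
dock -y pt (np.float32(0.5501), np.float32(-0.3614)) dir (np.float32(0.998), np.float32(0.055)) resid 0.0027
ball (array([0.40578712, 0.31041352, 0.09990768]), np.float64(0.0011228552287469349))
```

Request:
step_arm(
  increments=[
    {"hand": 0.4,"offset": [3,3.5,0.4],"spin": -1.6},
    {"hand": 0.4,"offset": [3,3.5,0.4],"spin": -1.6},
    {"hand": 0.4,"offset": [3,3.5,0.4],"spin": -1.6},
    {"hand": 0.4,"offset": [3,3.5,0.4],"spin": -1.6},
    {"hand": 0.4,"offset": [3,3.5,0.4],"spin": -1.6},
    {"hand": 0.4,"offset": [3,3.5,0.4],"spin": -1.6},
    {"hand": 0.4,"offset": [3,3.5,0.4],"spin": -1.6},
    {"hand": 0.4,"offset": [3,3.5,0.4],"spin": -1.6},
    {"hand": 0.4,"offset": [3,3.5,0.4],"spin": -1.6},
    {"hand": 0.4,"offset": [3,3.5,0.4],"spin": -1.6},
  ],
  newtons=40,
)

```text
clock: 1.1
position: [0.4827, -0.2983, 0.2823]
tcp_rot: [-3.142, 0.012, 0.0]
contact_force: [0.3, -1.0, -0.9]
finger_gap: 0.0341
```

Request:
step_arm(
  increments=[
    {"hand": 0.4,"offset": [0,4.7,0]},
    {"hand": 0.4,"offset": [0,4.7,0]},
    {"hand": 0.4,"offset": [0,4.7,0]},
    {"hand": 0.4,"offset": [0,4.7,0]},
    {"hand": 0.4,"offset": [0,4.7,0]},
    {"hand": 0.4,"offset": [0,4.7,0]},
    {"hand": 0.4,"offset": [0,4.7,0]},
    {"hand": 0.4,"offset": [-1,4.7,0]},
    {"hand": 0.4,"offset": [-2,4.5,0]},
    {"hand": 0.4,"offset": [-2,4.5,0]},
  ],
)

```text
$.increments[0]: bad value
```

Request:
step_arm(
  increments=[
    {"hand": 0.4,"offset": [-2,4.5,0]},
    {"hand": 0.4,"offset": [-0.8,4.5,0]},
    {"hand": 0.4,"offset": [0,5,0]},
    {"hand": 0.4,"offset": [0,0.7,0]},
    {"hand": 0.4,"offset": [0,0,-3]},
    {"hand": 0.4,"offset": [0,0,0]},
  ],
)

```text
$.increments[0]: bad value
```

Run:
```python
from h import *
o=manip.observe();print(o['position'],o['finger_gap'])
s=get("side");t=get("top")
cv2.imwrite("pics/a.png",np.hstack([cv2.resize(t[170:285,180:280],(500,575),interpolation=cv2.INTER_CUBIC)]))
cv2.imwrite("pics/b.png",cv2.resize(s[80:230,180:330],(600,600),interpolation=cv2.INTER_CUBIC))
```

```text
[ 0.48268616 -0.29832416  0.28231937] 0.034081107628171285
```

View pics/b.png

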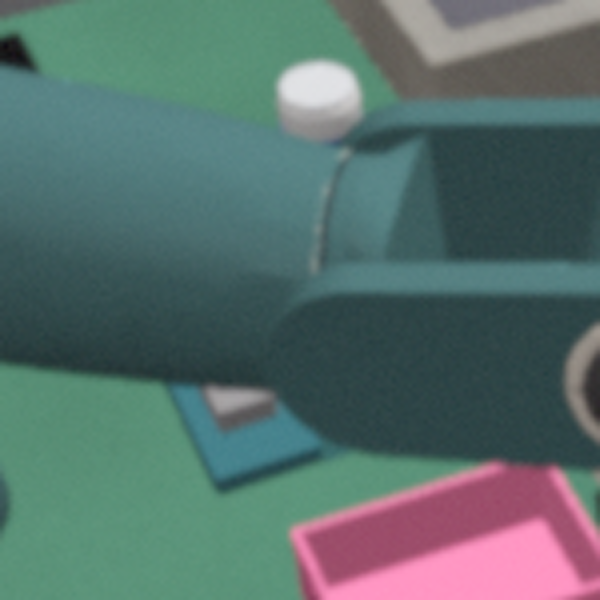

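The picture shows the arm covering the lantern from the side camera, so nothing new is measured. The move was refused because every row needs a spin, so I'll resend it with spin.

Request:
step_arm(
  increments=[
    {"hand": 0.4,"offset": [0,4.7,0],"spin": 0},
    {"hand": 0.4,"offset": [0,4.7,0],"spin": 0},
    {"hand": 0.4,"offset": [0,4.7,0],"spin": 0},
    {"hand": 0.4,"offset": [0,4.7,0],"spin": 0},
    {"hand": 0.4,"offset": [0,4.7,0],"spin": 0},
    {"hand": 0.4,"offset": [0,4.7,0],"spin": 0},
    {"hand": 0.4,"offset": [0,4.7,0],"spin": 0},
    {"hand": 0.4,"offset": [-1,4.7,0],"spin": 0},
    {"hand": 0.4,"offset": [-2,4.5,0],"spin": 0},
    {"hand": 0.4,"offset": [-2,4.5,0],"spin": 0},
  ],
)

```text
clock: 2.2
position: [0.4309, 0.1672, 0.282]
tcp_rot: [3.141, -0.011, -0.001]
contact_force: [2.3, -0.2, 0.3]
finger_gap: 0.0344
```

Request:
step_arm(
  increments=[
    {"hand": 0.4,"offset": [-2,4.5,0],"spin": 0},
    {"hand": 0.4,"offset": [-0.8,4.5,0],"spin": 0},
    {"hand": 0.4,"offset": [0,5,0],"spin": 0},
    {"hand": 0.4,"offset": [0,0.7,0],"spin": 0},
    {"hand": 0.4,"offset": [0,0,-3],"spin": 0},
    {"hand": 0.4,"offset": [0,0,0],"spin": 0},
  ],
)

```text
clock: 2.8
position: [0.4031, 0.3122, 0.2487]
tcp_rot: [3.138, -0.009, -0.007]
contact_force: [-0.4, -0.2, 0.5]
finger_gap: 0.0343
```

Run:
```python
from h import *
o=manip.observe();print(o['position'],o['finger_gap'],o['q'])
s=get("side")
cv2.imwrite("pics/b1.png",cv2.resize(s[80:230,180:330],(600,600),interpolation=cv2.INTER_CUBIC))
```

```text
[0.40311223 0.31221897 0.24870343] 0.034311635042259994 [ 6.09084542e-01 -2.47012406e-01  1.77687427e+00 -1.94014271e-04
  1.61698365e+00  2.18578191e+00]
```

View pics/b1.png

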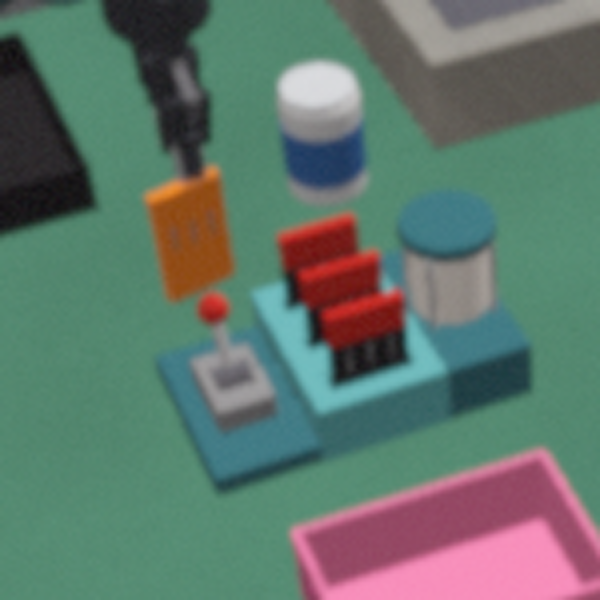

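The side view has the gripper above the ball (ball at about pixel 233,157) with the lever leaning +y, i.e. on. Next I lower the fingers around it.

Request:
step_arm(
  increments=[
    {"hand": 0.4,"offset": [0.2,0,-4],"spin": 0},
    {"hand": 0.4,"offset": [0,0,-4],"spin": 0},
    {"hand": 0.4,"offset": [0,0,-4],"spin": 0},
    {"hand": 0.4,"offset": [0,0,-2],"spin": 0},
    {"hand": 0.4,"offset": [0,0,-2],"spin": 0},
    {"hand": 0.4,"offset": [0,0,0],"spin": 0},
  ],
)

```text
clock: 3.45
position: [0.4056, 0.3118, 0.0911]
tcp_rot: [3.14, -0.012, -0.003]
contact_force: [-0.2, -0.9, 0.2]
finger_gap: 0.0339
```

Run:
```python
from h import *
o=manip.observe();print(o['position'],o['finger_gap'],o['contact_force'])
s=get("side")
cv2.imwrite("pics/b2.png",cv2.resize(s[120:200,200:300],(800,640)[:2] and (750,600),interpolation=cv2.INTER_CUBIC))
```

```text
[0.4056323  0.31184323 0.09109556] 0.033889870990069425 [-0.23203323 -0.87366883  0.16977845]
```

View pics/b2.png

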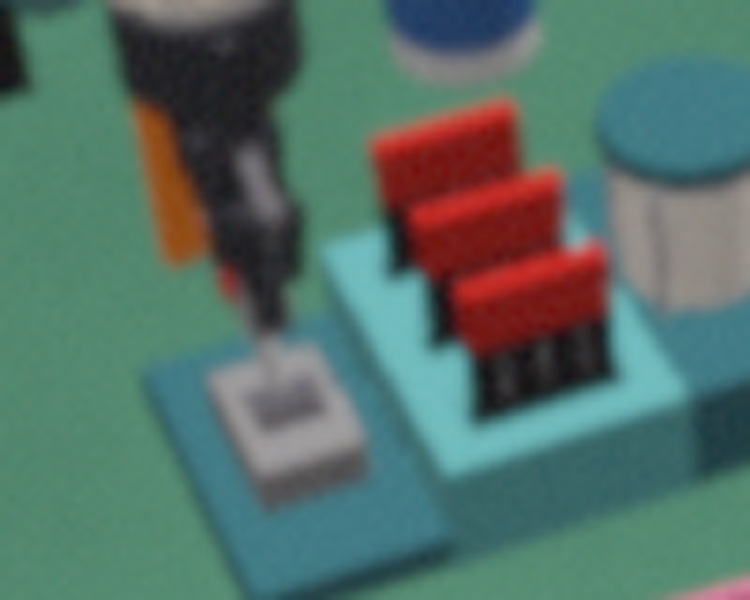

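Ball sits between the fingers with no contact force. I'll push the lever toward -y.

Request:
step_arm(
  increments=[
    {"hand": 0.4,"offset": [0,-1,0],"spin": 0},
    {"hand": 0.4,"offset": [0,-1,0],"spin": 0},
    {"hand": 0.4,"offset": [0,-1,0],"spin": 0},
    {"hand": 0.4,"offset": [0,-1,0],"spin": 0},
    {"hand": 0.4,"offset": [0,-0.8,0],"spin": 0},
    {"hand": 0.4,"offset": [0,-0.6,0],"spin": 0},
    {"hand": 0.4,"offset": [0,-0.4,0],"spin": 0},
    {"hand": 0.4,"offset": [0,0,0],"spin": 0},
  ],
)

```text
clock: 4.3
position: [0.4058, 0.2545, 0.0922]
tcp_rot: [3.141, -0.011, -0.0]
contact_force: [0.2, 0.0, -0.2]
finger_gap: 0.0339
```

Run:
```python
from h import *
o=manip.observe();print(o['position'],o['finger_gap'],o['contact_force'])
s=get("side")
m,b=blobs(s,(0,150,90),(8,255,255),(200,140,262,200),3)
for x in b: print(x[0],x[1])
for v in (0,.1,.2,.3,1): 
    a=v-.5; print(v,proj("side",[.405,.283+.06*np.sin(a),.042+.06*np.cos(a)]))
cv2.imwrite("pics/b3.png",cv2.resize(s[120:200,200:300],(750,600),interpolation=cv2.INTER_CUBIC))
```

```text
[0.40583221 0.25445817 0.09219429] 0.0339210096978281 [ 0.20722742  0.00895612 -0.17497973]
[250 140  12  24 154] [257.1 147.4]
[235 165   2   3   4] [235.8 165.8]
0 [238.34572671 168.58912069]
0.1 [237.66723036 166.91356148]
0.2 [236.98788881 165.32722318]
0.3 [236.31519039 163.84722702]
1 [232.36757313 157.56246758]
```

View pics/b3.png

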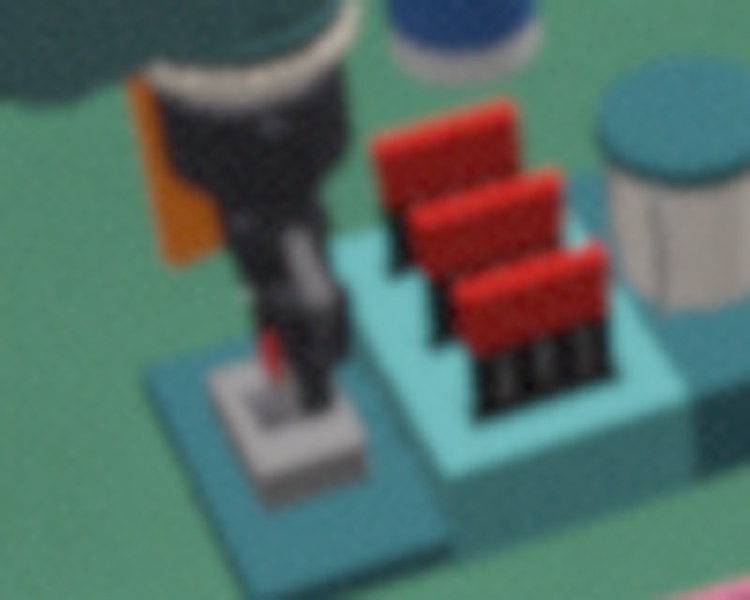

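Request:
step_arm(
  increments=[
    {"hand": 0.4,"offset": [0,-0.2,0],"spin": 0},
    {"hand": 0.4,"offset": [0,-0.2,0],"spin": 0},
    {"hand": 0.4,"offset": [0,-0.1,0],"spin": 0},
    {"hand": 0.4,"offset": [0,0,0],"spin": 0},
  ],
)

```text
clock: 4.75
position: [0.4058, 0.2509, 0.0922]
tcp_rot: [-3.139, 0.01, 0.0]
contact_force: [1.1, 11.1, -4.3]
finger_gap: 0.0343
```

Request:
step_arm(
  increments=[
    {"hand": 0.4,"offset": [0,0.4,0],"spin": 0},
    {"hand": 0.45,"offset": [0,0,4],"spin": 0},
    {"hand": 0.45,"offset": [0,0,4],"spin": 0},
    {"hand": 0.45,"offset": [0,0,4],"spin": 0},
    {"hand": 0.45,"offset": [-1,0,4],"spin": 0},
    {"hand": 0.45,"offset": [0,0,0],"spin": 0},
  ],
)

```text
clock: 5.35
position: [0.3964, 0.2546, 0.2581]
tcp_rot: [-3.138, 0.01, -0.01]
contact_force: [0.4, 0.6, -0.1]
finger_gap: 0.0389
```

Run:
```python
from h import *
o=manip.observe();print(o['position'],o['finger_gap'],o['contact_force'])
s=get("side")
m,b=blobs(s,(0,150,90),(8,255,255),(200,140,250,200),3)
for x in b: print(x[0],x[1])
cv2.imwrite("pics/b4.png",cv2.resize(s[100:200,200:300],(600,600),interpolation=cv2.INTER_CUBIC))
```

```text
[0.39639495 0.25463217 0.25808005] 0.03888498107621343 [ 0.36543656  0.62544942 -0.13900698]
[236 165   6   7  34] [238.5 167.7]
```

View pics/b4.png

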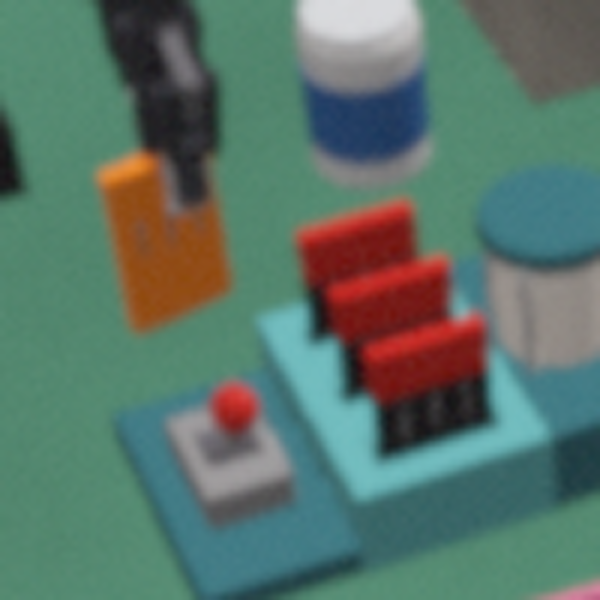

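Lever now shows at pixel (238,168), matching ~0.03 rad: off. Pack candidates (top view):
- Red tops at (220,229), (237,229) and (253,229) are the spent packs.
- The ball at (231,261) is the switch.
- The orange plates at (190,254), (414,249) and (455,239) are look-alikes, so I'm leaving them.

I choose the red pack at (253,229), at world (0.505, 0.232), confirmed in crop c1.

Request:
step_arm(
  increments=[
    {"hand": 0.45,"offset": [4,-1,0],"spin": 0},
    {"hand": 0.45,"offset": [4,-1,0],"spin": 0},
    {"hand": 0.45,"offset": [2.9,-0.3,0],"spin": 0},
    {"hand": 0.45,"offset": [0,0,-4],"spin": 0},
    {"hand": 0.45,"offset": [0,0,-4],"spin": 0},
    {"hand": 0.45,"offset": [0,0,0],"spin": 0},
  ],
)

```text
clock: 6.0
position: [0.5028, 0.2299, 0.1657]
tcp_rot: [3.138, -0.01, -0.014]
contact_force: [0.5, 0.4, -0.5]
finger_gap: 0.0382
```

Run:
```python
from h import *
o=manip.observe();print(o['position'],o['finger_gap'],o['contact_force'])
s=get("side")
cv2.imwrite("pics/b5.png",cv2.resize(s[100:200,200:300],(600,600),interpolation=cv2.INTER_CUBIC))
```

```text
[0.50275333 0.229911   0.16572832] 0.0381761183761674 [ 0.54360078  0.36715097 -0.4760484 ]
```

View pics/b5.png

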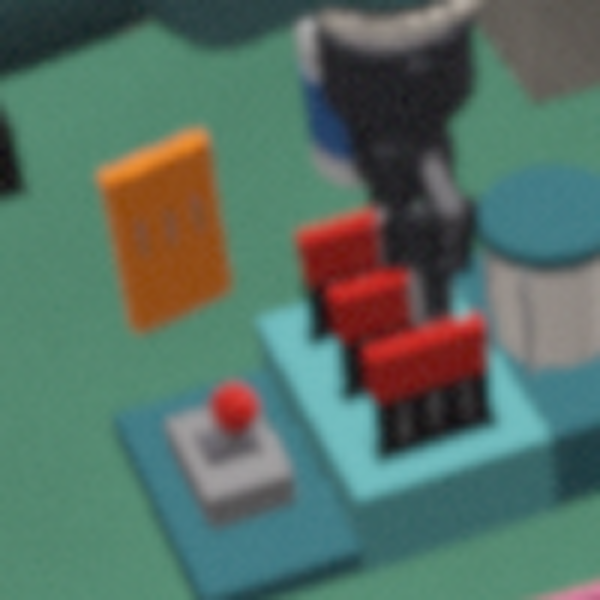

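Gripper is above the front red pack (side pixel about (270,158)) and clear of its neighbours.

Request:
step_arm(
  increments=[
    {"hand": 0.45,"offset": [0.2,0.2,-3],"spin": 0},
    {"hand": 0.45,"offset": [0,0,-3],"spin": 0},
    {"hand": 0.45,"offset": [0,0,-1],"spin": 0},
    {"hand": 0.45,"offset": [0,0,0],"spin": 0},
    {"hand": 0.45,"offset": [0,0,0],"spin": 0},
  ],
)

```text
clock: 6.55
position: [0.5076, 0.2333, 0.1045]
tcp_rot: [-3.141, 0.01, -0.003]
contact_force: [-0.6, -0.4, 0.0]
finger_gap: 0.0384
```

Request:
step_arm(
  increments=[
    {"hand": 0.0,"offset": [0,0,0],"spin": 0},
    {"hand": 0.0,"offset": [0,0,0],"spin": 0},
    {"hand": 0.0,"offset": [0,0,0],"spin": 0},
    {"hand": 0.0,"offset": [0,0,0],"spin": 0},
    {"hand": 0.0,"offset": [0,0,0],"spin": 0},
  ],
  newtons=30,
)

```text
clock: 7.05
position: [0.5075, 0.2328, 0.1038]
tcp_rot: [3.142, -0.01, 0.003]
contact_force: [-0.4, -3.0, 7.9]
finger_gap: 0.0096
```

Request:
step_arm(
  increments=[
    {"hand": 0.0,"offset": [0,-0.1,0],"spin": 0},
    {"hand": 0.0,"offset": [0,0,0],"spin": 0},
  ],
)

```text
clock: 7.25
position: [0.5074, 0.2322, 0.1038]
tcp_rot: [-3.141, 0.01, -0.003]
contact_force: [-0.3, 0.3, 6.5]
finger_gap: 0.01
```

Request:
step_arm(
  increments=[
    {"hand": 0.0,"offset": [0,0,0.5],"spin": 0},
    {"hand": 0.0,"offset": [0,0,1.5],"spin": 0},
    {"hand": 0.0,"offset": [0,0,3],"spin": 0},
  ],
)

```text
clock: 7.55
position: [0.506, 0.2316, 0.1519]
tcp_rot: [3.14, -0.01, -0.005]
contact_force: [-0.1, 0.1, -1.6]
finger_gap: 0.0095
```

Request:
step_arm(
  increments=[
    {"hand": 0.0,"offset": [0,0,4],"spin": 0},
    {"hand": 0.0,"offset": [0,0,4],"spin": 0},
    {"hand": 0.0,"offset": [0,0,3],"spin": 0},
    {"hand": 0.0,"offset": [0,0,0],"spin": 0},
  ],
)

```text
clock: 7.95
position: [0.5077, 0.2323, 0.2685]
tcp_rot: [-3.139, 0.01, -0.011]
contact_force: [-0.1, -0.3, -2.1]
finger_gap: 0.0095
```

Run:
```python
from h import *
o=manip.observe();print(o['position'],o['finger_gap'],o['contact_force'])
s=get("side")
cv2.imwrite("pics/b6.png",cv2.resize(s[80:260,200:350],(600,720),interpolation=cv2.INTER_CUBIC)[:600])
```

```text
[0.50771936 0.23231136 0.26846946] 0.009534197749012078 [-0.12109347 -0.29954643 -2.13910544]
```

View pics/b6.png

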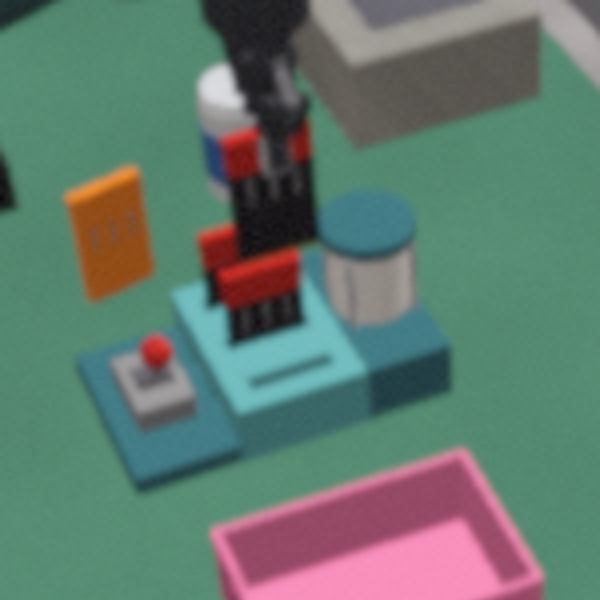

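First pack is out (side pixel ~(268,132)), with slot 0 empty beneath it. Now checking the basket.

```bash
cat >> h.py <<'E'
def basket():
    im=get("top");m,b=blobs(im,(140,60,120),(175,255,255),(200,150,460,320),60)
    pts=np.argwhere(m>0)[:,::-1].astype(np.float32);r=cv2.minAreaRect(pts)
    w=np.array([onz("top",*q,.075)[:2] for q in cv2.boxPoints(r)])
    print("basket",w.mean(0).round(4),w.round(3).tolist(),"sides",np.linalg.norm(w-np.roll(w,1,0),axis=1).round(3)); return im
E
python3 -c "
from h import *
im=basket();cv2.imwrite('pics/d1.png',im[150:300,180:460])"
```

```text
basket [0.4809 0.0062] [[0.584, 0.073], [0.58, -0.065], [0.378, -0.06], [0.381, 0.077]] sides [0.202 0.139 0.202 0.137]
```

Request:
step_arm(
  increments=[
    {"hand": 0.0,"offset": [-1.3,-4.4,0],"spin": 0},
    {"hand": 0.0,"offset": [-1.3,-4.4,0],"spin": 0},
    {"hand": 0.0,"offset": [-1.3,-4.4,0],"spin": 0},
    {"hand": 0.0,"offset": [-1.3,-4.4,0],"spin": 0},
    {"hand": 0.0,"offset": [-1.3,-4.4,0],"spin": 0},
    {"hand": 0.0,"offset": [-1.3,-4.4,0],"spin": 0},
    {"hand": 0.0,"offset": [0,0,0],"spin": 0},
  ],
)

```text
clock: 8.75
position: [0.4272, -0.0359, 0.2613]
tcp_rot: [3.141, -0.018, -0.002]
contact_force: [0.8, 1.1, -2.3]
finger_gap: 0.0097
```

```bash
python3 -c "
from h import *
print(manip.observe()['position'])
cv2.imwrite('pics/b7.png',get('side')[80:380,150:500])"
```

```text
[ 0.42720951 -0.03594584  0.2613417 ]
```

View pics/b7.png

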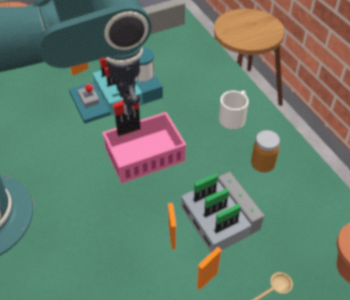

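Request:
step_arm(
  increments=[
    {"hand": 0.0,"offset": [0,0,-4],"spin": 0},
    {"hand": 0.0,"offset": [0,0,-4],"spin": 0},
    {"hand": 0.0,"offset": [0,0,-4],"spin": 0},
    {"hand": 0.0,"offset": [0,0,-2.5],"spin": 0},
    {"hand": 0.0,"offset": [0,0,0],"spin": 0},
  ],
)

```text
clock: 9.3
position: [0.427, -0.0309, 0.1132]
tcp_rot: [-3.14, 0.008, 0.011]
contact_force: [0.0, -0.1, -1.1]
finger_gap: 0.0094
```

Request:
step_arm(
  increments=[
    {"hand": 0.35,"offset": [0,0,0],"spin": 0},
    {"hand": 0.35,"offset": [0,0,0],"spin": 0},
    {"hand": 0.35,"offset": [0,0,0],"spin": 0},
    {"hand": 0.35,"offset": [0,1.5,0],"spin": 0},
    {"hand": 0.35,"offset": [0,1.5,0],"spin": 0},
    {"hand": 0.35,"offset": [0,1.5,0.3],"spin": 0},
    {"hand": 0.35,"offset": [0,0,2],"spin": 0},
    {"hand": 0.35,"offset": [0,0,4],"spin": 0},
    {"hand": 0.35,"offset": [0,0,4],"spin": 0},
    {"hand": 0.35,"offset": [0,0,4],"spin": 0},
  ],
)

```text
clock: 10.3
position: [0.4287, 0.013, 0.2631]
tcp_rot: [3.142, -0.01, 0.003]
contact_force: [1.0, -0.6, 0.2]
finger_gap: 0.0299
```

```bash
python3 -c "
from h import *
print(manip.observe()['position'])
cv2.imwrite('pics/b8.png',cv2.resize(get('side')[150:280,200:380],None,fx=4,fy=4))"
```

```text
[0.42871564 0.01303472 0.2630965 ]
```

View pics/b8.png

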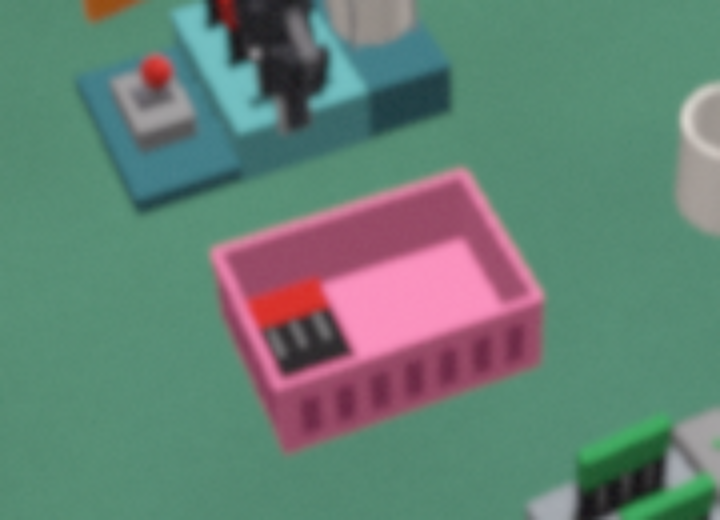

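Pack 1 lies flat in the basket's front half. Next is the middle red pack.

Request:
step_arm(
  increments=[
    {"hand": 0.45,"offset": [1.3,4.5,0],"spin": 0},
    {"hand": 0.45,"offset": [1.3,4.5,0],"spin": 0},
    {"hand": 0.45,"offset": [1.3,4.5,0],"spin": 0},
    {"hand": 0.45,"offset": [1.3,4.5,0],"spin": 0},
    {"hand": 0.45,"offset": [1.3,4.5,0],"spin": 0},
    {"hand": 0.45,"offset": [1.1,4.5,0],"spin": 0},
    {"hand": 0.45,"offset": [0,0,-4],"spin": 0},
    {"hand": 0.45,"offset": [0,0,-4],"spin": 0},
    {"hand": 0.45,"offset": [0,0,0],"spin": 0},
    {"hand": 0.45,"offset": [0,0,0],"spin": 0},
  ],
)

```text
clock: 11.35
position: [0.505, 0.283, 0.1817]
tcp_rot: [-3.141, 0.01, -0.0]
contact_force: [0.1, -0.3, 0.7]
finger_gap: 0.0384
```

Request:
step_arm(
  increments=[
    {"hand": 0.45,"offset": [0.1,0.1,-4],"spin": 0},
    {"hand": 0.45,"offset": [0,0,-3],"spin": 0},
    {"hand": 0.45,"offset": [0,0,-1.2],"spin": 0},
    {"hand": 0.45,"offset": [0,0,0],"spin": 0},
    {"hand": 0.45,"offset": [0,0,0],"spin": 0},
    {"hand": 0.0,"offset": [0,0,0],"spin": 0},
    {"hand": 0.0,"offset": [0,0,0],"spin": 0},
    {"hand": 0.0,"offset": [0,0,0],"spin": 0},
    {"hand": 0.0,"offset": [0,0,0],"spin": 0},
    {"hand": 0.0,"offset": [0,0,0],"spin": 0},
  ],
)

```text
clock: 12.35
position: [0.5065, 0.2842, 0.0999]
tcp_rot: [-3.141, 0.01, -0.003]
contact_force: [-0.5, -1.3, 7.4]
finger_gap: 0.0097
```

Request:
step_arm(
  increments=[
    {"hand": 0.0,"offset": [0,0,1],"spin": 0},
    {"hand": 0.0,"offset": [0,0,3],"spin": 0},
    {"hand": 0.0,"offset": [0,0,4],"spin": 0},
    {"hand": 0.0,"offset": [0,0,4],"spin": 0},
    {"hand": 0.0,"offset": [0,0,4],"spin": 0},
    {"hand": 0.0,"offset": [0,0,0],"spin": 0},
  ],
)

```text
clock: 12.95
position: [0.5069, 0.2845, 0.2654]
tcp_rot: [-3.138, 0.01, -0.012]
contact_force: [0.0, -0.2, -1.6]
finger_gap: 0.0095
```

```bash
python3 -c "
from h import *
basket();print(manip.observe()['position'])"
```

```text
basket [0.4809 0.0062] [[0.584, 0.073], [0.58, -0.065], [0.378, -0.06], [0.381, 0.077]] sides [0.202 0.139 0.202 0.137]
[0.50642321 0.28428755 0.26196732]
```

Request:
step_arm(
  increments=[
    {"hand": 0.0,"offset": [0.5,-4.5,0],"spin": 0},
    {"hand": 0.0,"offset": [0.5,-4.5,0],"spin": 0},
    {"hand": 0.0,"offset": [0.5,-4.5,0],"spin": 0},
    {"hand": 0.0,"offset": [0.5,-4.5,0],"spin": 0},
    {"hand": 0.0,"offset": [0.5,-4.5,0],"spin": 0},
    {"hand": 0.0,"offset": [0.3,-4.5,0],"spin": 0},
    {"hand": 0.0,"offset": [0,-4.5,0],"spin": 0},
    {"hand": 0.0,"offset": [0,0,0],"spin": 0},
    {"hand": 0.0,"offset": [0,0,0],"spin": 0},
  ],
)

```text
clock: 13.9
position: [0.5335, -0.0318, 0.2574]
tcp_rot: [-3.141, 0.013, 0.002]
contact_force: [-0.0, 0.5, -2.4]
finger_gap: 0.0096
```

Down to TCP z ≈ 0.108, then release, nudge toward +y and lift.

Request:
step_arm(
  increments=[
    {"hand": 0.0,"offset": [0,0,-4],"spin": 0},
    {"hand": 0.0,"offset": [0,0,-4],"spin": 0},
    {"hand": 0.0,"offset": [0,0,-4],"spin": 0},
    {"hand": 0.0,"offset": [0,0,-2.8],"spin": 0},
    {"hand": 0.0,"offset": [0,0,0],"spin": 0},
  ],
)

```text
clock: 14.4
position: [0.5317, -0.0296, 0.1059]
tcp_rot: [-3.141, 0.008, 0.011]
contact_force: [-0.6, 0.0, -1.9]
finger_gap: 0.0098
```

Request:
step_arm(
  increments=[
    {"hand": 0.35,"offset": [0,0,0],"spin": 0},
    {"hand": 0.35,"offset": [0,0,0],"spin": 0},
    {"hand": 0.35,"offset": [0,0,0],"spin": 0},
    {"hand": 0.35,"offset": [0,1.5,0],"spin": 0},
    {"hand": 0.35,"offset": [0,1.5,0],"spin": 0},
    {"hand": 0.35,"offset": [0,1.5,0.3],"spin": 0},
    {"hand": 0.35,"offset": [0,0,2],"spin": 0},
    {"hand": 0.35,"offset": [0,0,4],"spin": 0},
    {"hand": 0.35,"offset": [0,0,4],"spin": 0},
    {"hand": 0.35,"offset": [0,0,4],"spin": 0},
  ],
)

```text
clock: 15.4
position: [0.5336, 0.0152, 0.2553]
tcp_rot: [-3.141, 0.009, -0.0]
contact_force: [-0.3, 0.1, -0.5]
finger_gap: 0.0296
```

```bash
python3 -c "
from h import *
print(manip.observe()['position'])
cv2.imwrite('pics/b9.png',cv2.resize(get('side')[150:280,200:380],None,fx=4,fy=4))"
```

```text
[0.53356006 0.01519067 0.25529514]
```

View pics/b9.png

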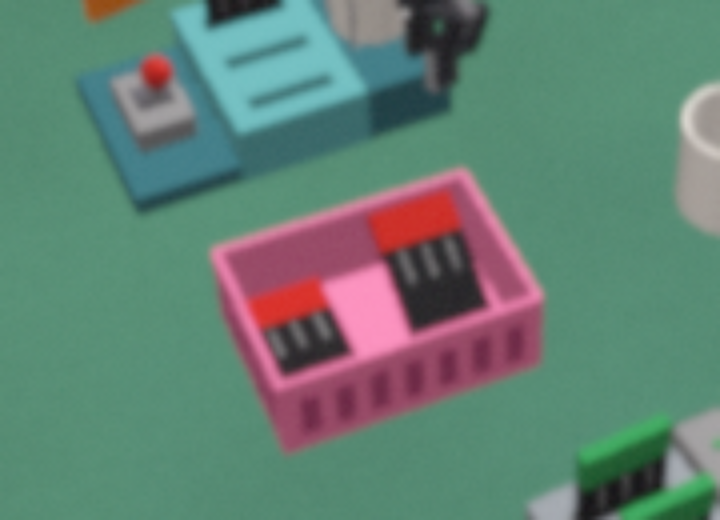

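Pack 2 is in the basket, leaning on the +y wall, and slots 0 and 1 are empty. Third red pack next.

Request:
step_arm(
  increments=[
    {"hand": 0.45,"offset": [-0.4,4.6,0],"spin": 0},
    {"hand": 0.45,"offset": [-0.4,4.6,0],"spin": 0},
    {"hand": 0.45,"offset": [-0.4,4.6,0],"spin": 0},
    {"hand": 0.45,"offset": [-0.4,4.6,0],"spin": 0},
    {"hand": 0.45,"offset": [-0.4,4.6,0],"spin": 0},
    {"hand": 0.45,"offset": [-0.4,4.6,0],"spin": 0},
    {"hand": 0.45,"offset": [-0.3,4.6,0],"spin": 0},
    {"hand": 0.45,"offset": [0,0,-4],"spin": 0},
    {"hand": 0.45,"offset": [0,0,-3.5],"spin": 0},
    {"hand": 0.45,"offset": [0,0,0],"spin": 0},
  ],
)

```text
clock: 16.45
position: [0.5046, 0.3363, 0.1734]
tcp_rot: [3.138, -0.008, -0.01]
contact_force: [-0.3, -0.2, -0.4]
finger_gap: 0.0384
```

Request:
step_arm(
  increments=[
    {"hand": 0.45,"offset": [0,0,0],"spin": 0},
    {"hand": 0.45,"offset": [0,0,0],"spin": 0},
  ],
)

```text
clock: 16.65
position: [0.5074, 0.3365, 0.1809]
tcp_rot: [-3.14, 0.01, -0.004]
contact_force: [0.7, 0.3, -0.5]
finger_gap: 0.0387
```

Request:
step_arm(
  increments=[
    {"hand": 0.45,"offset": [-0.1,0,-4],"spin": 0},
    {"hand": 0.45,"offset": [0,0,-3],"spin": 0},
    {"hand": 0.45,"offset": [0,0,-1.1],"spin": 0},
    {"hand": 0.45,"offset": [0,0,0],"spin": 0},
    {"hand": 0.45,"offset": [0,0,0],"spin": 0},
    {"hand": 0.0,"offset": [0,0,0],"spin": 0},
    {"hand": 0.0,"offset": [0,0,0],"spin": 0},
    {"hand": 0.0,"offset": [0,0,0],"spin": 0},
    {"hand": 0.0,"offset": [0,0,0],"spin": 0},
    {"hand": 0.0,"offset": [0,0,0],"spin": 0},
  ],
)

```text
clock: 17.65
position: [0.5064, 0.3362, 0.0989]
tcp_rot: [-3.141, 0.01, -0.003]
contact_force: [-0.8, -1.0, 6.9]
finger_gap: 0.0102
```

Request:
step_arm(
  increments=[
    {"hand": 0.0,"offset": [0,0,1],"spin": 0},
    {"hand": 0.0,"offset": [0,0,3],"spin": 0},
    {"hand": 0.0,"offset": [0,0,4],"spin": 0},
    {"hand": 0.0,"offset": [0,0,4],"spin": 0},
    {"hand": 0.0,"offset": [0,0,4],"spin": 0},
    {"hand": 0.0,"offset": [0,0,1],"spin": 0},
    {"hand": 0.0,"offset": [0,0,0],"spin": 0},
  ],
)

```text
clock: 18.35
position: [0.5062, 0.3362, 0.2696]
tcp_rot: [-3.14, 0.01, -0.004]
contact_force: [0.1, 0.3, -1.8]
finger_gap: 0.0098
```

```bash
python3 -c "
from h import *
im=basket();print(manip.observe()['position'])
cv2.imwrite('pics/d2.png',cv2.resize(im[170:290,180:350],None,fx=4.5,fy=4.5,interpolation=cv2.INTER_CUBIC))
"
```

```text
basket [0.4809 0.0062] [[0.584, 0.073], [0.58, -0.065], [0.378, -0.06], [0.381, 0.077]] sides [0.202 0.139 0.202 0.137]
[0.50580879 0.33594237 0.26730955]
```

View pics/d2.png

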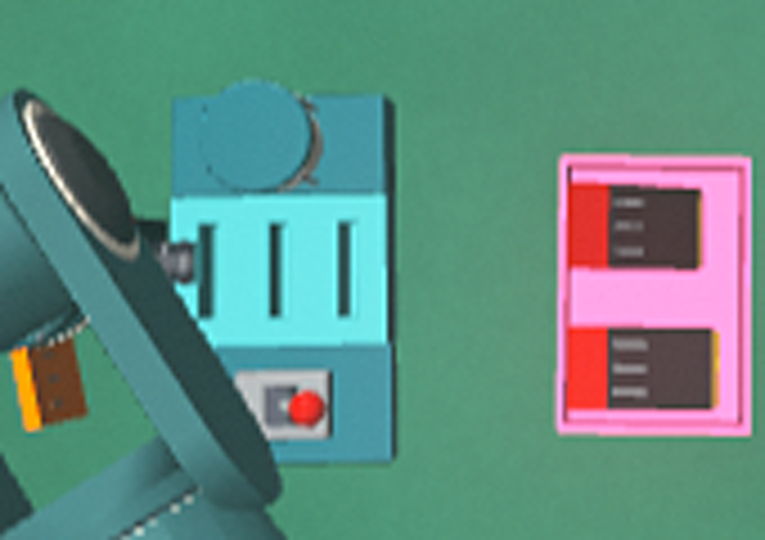

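The top view shows three empty slots, the switch leaning -y (off), and two packs in the basket. The third goes in the middle, on top of the others.

Request:
step_arm(
  increments=[
    {"hand": 0.0,"offset": [-0.4,-4.6,0],"spin": 0},
    {"hand": 0.0,"offset": [-0.4,-4.6,0],"spin": 0},
    {"hand": 0.0,"offset": [-0.4,-4.6,0],"spin": 0},
    {"hand": 0.0,"offset": [-0.4,-4.6,0],"spin": 0},
    {"hand": 0.0,"offset": [-0.4,-4.6,0],"spin": 0},
    {"hand": 0.0,"offset": [-0.3,-4.6,0],"spin": 0},
    {"hand": 0.0,"offset": [0,-4.6,0],"spin": 0},
    {"hand": 0.0,"offset": [0,-4.6,0],"spin": 0},
    {"hand": 0.0,"offset": [0,0,0],"spin": 0},
    {"hand": 0.0,"offset": [0,0,0],"spin": 0},
  ],
)

```text
clock: 19.4
position: [0.4824, -0.0329, 0.2655]
tcp_rot: [-3.141, 0.014, 0.004]
contact_force: [0.6, -0.2, -2.4]
finger_gap: 0.0098
```

Request:
step_arm(
  increments=[
    {"hand": 0.0,"offset": [0,0,-4],"spin": 0},
    {"hand": 0.0,"offset": [0,0,-4],"spin": 0},
    {"hand": 0.0,"offset": [0,0,-4],"spin": 0},
    {"hand": 0.0,"offset": [0,0,-1],"spin": 0},
    {"hand": 0.0,"offset": [0,0,0],"spin": 0},
  ],
)

```text
clock: 19.9
position: [0.4822, -0.0311, 0.136]
tcp_rot: [-3.141, 0.008, 0.005]
contact_force: [1.1, 0.0, -0.2]
finger_gap: 0.0094
```

Request:
step_arm(
  increments=[
    {"hand": 0.0,"offset": [0,0,-0.7],"spin": 0},
    {"hand": 0.0,"offset": [0,0,-0.7],"spin": 0},
    {"hand": 0.0,"offset": [0,0,0],"spin": 0},
  ],
)

```text
clock: 20.2
position: [0.4829, -0.032, 0.1233]
tcp_rot: [-3.142, 0.01, -0.0]
contact_force: [0.2, 0.5, -1.8]
finger_gap: 0.0094
```

Request:
step_arm(
  increments=[
    {"hand": 0.35,"offset": [0,0,0],"spin": 0},
    {"hand": 0.35,"offset": [0,0,0],"spin": 0},
    {"hand": 0.35,"offset": [0,0,0],"spin": 0},
    {"hand": 0.35,"offset": [0,1.5,0],"spin": 0},
    {"hand": 0.35,"offset": [0,1.5,0],"spin": 0},
    {"hand": 0.35,"offset": [0,1.5,0.3],"spin": 0},
    {"hand": 0.35,"offset": [0,0,2],"spin": 0},
    {"hand": 0.35,"offset": [0,0,4],"spin": 0},
    {"hand": 0.35,"offset": [0,0,4],"spin": 0},
    {"hand": 0.35,"offset": [0,0,4],"spin": 0},
  ],
)

```text
clock: 21.2
position: [0.4826, 0.013, 0.2682]
tcp_rot: [3.142, -0.01, 0.0]
contact_force: [1.0, -0.3, -0.9]
finger_gap: 0.0299
```

```bash
python3 -c "
from h import *
print(manip.observe()['position'])
cv2.imwrite('pics/b10.png',cv2.resize(get('side')[150:280,200:380],None,fx=4,fy=4))"
```

```text
[0.48259381 0.01296938 0.26818129]
```

View pics/b10.png

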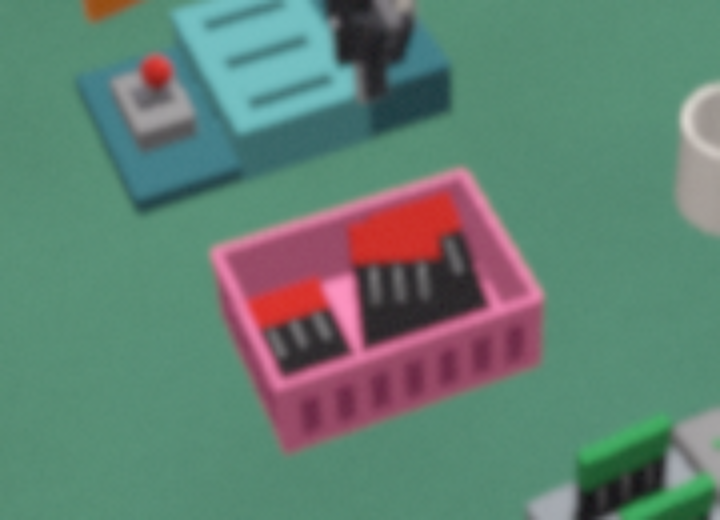

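All three spent packs lie in the basket. Now a finer measure of the empty slots and the green packs.

Run:
```python
from h import *
im=get("top");cv2.imwrite("pics/top5.png",im)
f=im.astype(float)
# slots: dark inside cyan -> weighted centroid, z=.055
g=f[:,:,1]
cy=np.median(g[225:235,228:232]);print("cyan",cy)
for c in (225.6,241,256.4):
    a,b=int(c)-5,int(c)+7
    w=np.clip(cy-15-g[214:247,a:b],0,None); w[w<25]=0
    yy,xx=np.mgrid[214:247,a:b]; 
    u,v=(w*xx).sum()/w.sum(),(w*yy).sum()/w.sum(); 
    col=w.sum(1);rows=np.arange(214,247);
    h=col.max()*.5; i=np.where(col>h)[0]; 
    e0=rows[i[0]]-(col[i[0]]-h)/(col[i[0]]-col[i[0]-1]); e1=rows[i[-1]]+(col[i[-1]]-h)/(col[i[-1]]-col[i[-1]+1])
    print("slot",u.round(2),v.round(2),onz("top",u,v,.055)[:2].round(4),"xends",onz("top",u,e0,.055)[0].round(4),onz("top",u,e1,.055)[0].round(4))
gr=f[:,:,1]-f[:,:,2]*.5-f[:,:,0]*.5
for c in (399.5,415.8,432.2):
    a,b=int(c)-4,int(c)+6
    w=np.clip(gr[194:225,a:b]-60,0,None)
    yy,xx=np.mgrid[194:225,a:b];u,v=(w*xx).sum()/w.sum(),(w*yy).sum()/w.sum()
    col=w.sum(1);rows=np.arange(194,225);h=np.median(col[10:20])*.5;i=np.where(col>h)[0]
    e0=rows[i[0]]-(col[i[0]]-h)/(col[i[0]]-col[i[0]-1]); e1=rows[i[-1]]+(col[i[-1]]-h)/(col[i[-1]]-col[i[-1]+1])
    print("green",u.round(2),v.round(2),onz("top",u,v,.125)[:2].round(4),"xends",onz("top",u,e0,.125)[0].round(4),onz("top",u,e1,.125)[0].round(4))
```

```text
cyan 230.0
slot 225.3 229.81 [0.5054 0.3377] xends 0.54 0.4712
slot 240.72 229.5 [0.5052 0.2863] xends 0.5395 0.4709Traceback (most recent call last):
  File "<stdin>", line 14, in <module>
IndexError: index 33 is out of bounds for axis 0 with size 33
```

Run:
```python
from h import *
f=cv2.imread("pics/top5.png").astype(float)
gr=f[:,:,1]-f[:,:,2]*.5-f[:,:,0]*.5
for c in (399.5,415.8,432.2):
    a,b=int(c)-4,int(c)+6
    w=np.clip(gr[190:230,a:b]-60,0,None)
    yy,xx=np.mgrid[190:230,a:b];u,v=(w*xx).sum()/w.sum(),(w*yy).sum()/w.sum()
    col=w.sum(1);rows=np.arange(190,230);h=np.median(col[14:24])*.5;i=np.where(col>h)[0]
    e0=rows[i[0]]-(col[i[0]]-h)/(col[i[0]]-col[i[0]-1]); e1=rows[i[-1]]+(col[i[-1]]-h)/(col[i[-1]]-col[i[-1]+1])
    print("green",u.round(2),v.round(2),onz("top",u,v,.125)[:2].round(4),"xends",onz("top",u,e0,.125)[0].round(4),onz("top",u,e1,.125)[0].round(4))
```

```text
green 399.48 210.73 [ 0.5513 -0.2314] xends 0.5814 0.5201
green 415.89 209.8 [ 0.553  -0.2835] xends 0.5841 0.5223
green 432.28 208.63 [ 0.5555 -0.3356] xends 0.586 0.5246
```

Request:
step_arm(
  increments=[
    {"hand": 0.45,"offset": [1.2,-4.1,0],"spin": 0.6},
    {"hand": 0.45,"offset": [1.2,-4.1,0],"spin": 0.5},
    {"hand": 0.45,"offset": [1.1,-4.1,0],"spin": 0.5},
    {"hand": 0.45,"offset": [1.1,-4.1,0],"spin": 0.5},
    {"hand": 0.45,"offset": [1.1,-4.1,0],"spin": 0.5},
    {"hand": 0.45,"offset": [1.1,-4.0,0],"spin": 0.5},
    {"hand": 0.45,"offset": [0,0,-4],"spin": 0},
    {"hand": 0.45,"offset": [0,0,-4],"spin": 0},
    {"hand": 0.45,"offset": [0,0,0],"spin": 0},
    {"hand": 0.45,"offset": [0,0,0],"spin": 0},
  ],
)

```text
clock: 22.3
position: [0.5509, -0.232, 0.1871]
tcp_rot: [-3.14, -0.075, 0.001]
contact_force: [-0.5, -0.1, 0.6]
finger_gap: 0.0386
```

Request:
step_arm(
  increments=[
    {"hand": 0.45,"offset": [0,0,0],"spin": 0},
    {"hand": 0.45,"offset": [0,0,0],"spin": 0},
  ],
)

```text
clock: 22.5
position: [0.5515, -0.2321, 0.1887]
tcp_rot: [3.139, 0.075, 0.004]
contact_force: [0.9, -0.3, 0.5]
finger_gap: 0.0386
```

Run:
```python
from h import *
o=manip.observe();print(o['position'],o['tcp_rot'])
s=get("side")
cv2.imwrite("pics/b11.png",cv2.resize(s[170:350,280:460],(600,600),interpolation=cv2.INTER_CUBIC))
```

```text
[ 0.55154943 -0.23212997  0.18873351] [3.13931648 0.07536328 0.00437553]
```

View pics/b11.png

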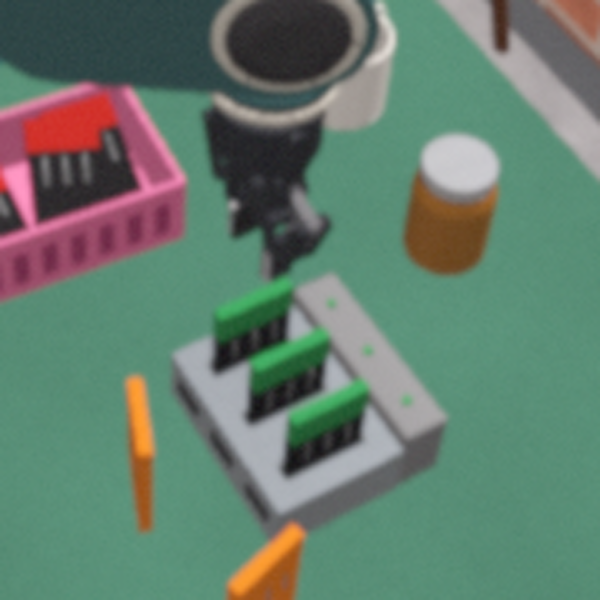

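Three green-banded packs stand in the dock, and the gripper is over the +y one (side pixel ~(355,262)). The orange plates at (322,305) and (358,345) are the look-alikes. Descending.

Request:
step_arm(
  increments=[
    {"hand": 0.45,"offset": [0,0.05,-4],"spin": 0},
    {"hand": 0.45,"offset": [0,0,-3.5],"spin": 0},
    {"hand": 0.45,"offset": [0,0,-1.4],"spin": 0},
    {"hand": 0.45,"offset": [0,0,0],"spin": 0},
    {"hand": 0.45,"offset": [0,0,0],"spin": 0},
    {"hand": 0.0,"offset": [0,0,0],"spin": 0},
    {"hand": 0.0,"offset": [0,0,0],"spin": 0},
    {"hand": 0.0,"offset": [0,0,0],"spin": 0},
    {"hand": 0.0,"offset": [0,0,0],"spin": 0},
    {"hand": 0.0,"offset": [0,0,0],"spin": 0},
  ],
)

```text
clock: 23.55
position: [0.5515, -0.2318, 0.099]
tcp_rot: [3.14, 0.075, 0.003]
contact_force: [-0.3, 0.2, 5.6]
finger_gap: 0.0093
```

Request:
step_arm(
  increments=[
    {"hand": 0.0,"offset": [0,0,1],"spin": 0},
    {"hand": 0.0,"offset": [0,0,3],"spin": 0},
    {"hand": 0.0,"offset": [0,0,4],"spin": 0},
    {"hand": 0.0,"offset": [0,0,4],"spin": 0},
    {"hand": 0.0,"offset": [0,0,4],"spin": 0},
    {"hand": 0.0,"offset": [0,0,2],"spin": 0},
    {"hand": 0.0,"offset": [0,0,0],"spin": 0},
  ],
)

```text
clock: 24.25
position: [0.5514, -0.2318, 0.2816]
tcp_rot: [3.138, 0.075, 0.008]
contact_force: [1.1, -0.3, -1.9]
finger_gap: 0.0095
```

Request:
step_arm(
  increments=[
    {"hand": 0.0,"offset": [-0.4,4.7,0],"spin": -0.3},
    {"hand": 0.0,"offset": [-0.4,4.7,0],"spin": -0.3},
    {"hand": 0.0,"offset": [-0.4,4.7,0],"spin": -0.3},
    {"hand": 0.0,"offset": [-0.4,4.7,0],"spin": -0.3},
    {"hand": 0.0,"offset": [-0.4,4.7,0],"spin": -0.3},
    {"hand": 0.0,"offset": [-0.4,4.7,0],"spin": -0.3},
    {"hand": 0.0,"offset": [-0.4,4.7,0],"spin": -0.3},
    {"hand": 0.0,"offset": [-0.4,4.7,0],"spin": -0.3},
    {"hand": 0.0,"offset": [-0.4,4.7,0],"spin": -0.3},
    {"hand": 0.0,"offset": [-0.4,4.7,0],"spin": -0.4},
  ],
)

```text
clock: 25.25
position: [0.5099, 0.2402, 0.2761]
tcp_rot: [3.141, -0.01, -0.002]
contact_force: [1.9, 0.7, -1.9]
finger_gap: 0.0098
```

Request:
step_arm(
  increments=[
    {"hand": 0.0,"offset": [-0.3,4.7,0],"spin": 0},
    {"hand": 0.0,"offset": [-0.3,4.7,0],"spin": 0},
    {"hand": 0.0,"offset": [0,0.4,-4],"spin": 0},
    {"hand": 0.0,"offset": [0,0,-4],"spin": 0},
    {"hand": 0.0,"offset": [0,0,-1],"spin": 0},
    {"hand": 0.0,"offset": [0,0,0],"spin": 0},
    {"hand": 0.0,"offset": [0,0,0],"spin": 0},
    {"hand": 0.0,"offset": [0,0,0],"spin": 0},
  ],
)

```text
clock: 26.05
position: [0.5056, 0.3365, 0.1896]
tcp_rot: [-3.14, 0.011, -0.004]
contact_force: [-0.3, 0.2, -1.7]
finger_gap: 0.0097
```

Run:
```python
from h import *
o=manip.observe();print(o['position'],o['tcp_rot'],o['contact_force'])
s=get("side");t=get("top")
cv2.imwrite("pics/b12.png",cv2.resize(s[100:200,200:300],(600,600),interpolation=cv2.INTER_CUBIC))
```

```text
[0.50558639 0.33652666 0.18964165] [-3.14003322  0.01092119 -0.00390134] [-0.31222036  0.18878076 -1.70035378]
```

View pics/b12.png

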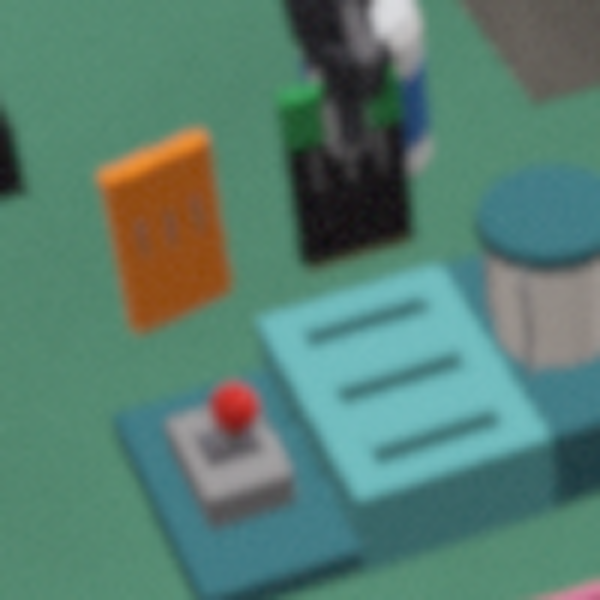

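The pack hangs above the far slot (bottom edge at side ~(260,142), slot at ~(262,154)). Entering slowly while watching the force.

Request:
step_arm(
  increments=[
    {"hand": 0.0,"offset": [0,-0.05,-2],"spin": 0},
    {"hand": 0.0,"offset": [0,0,-2],"spin": 0},
    {"hand": 0.0,"offset": [0,0,-0.5],"spin": 0},
    {"hand": 0.0,"offset": [0,0,-0.5],"spin": 0},
    {"hand": 0.0,"offset": [0,0,-0.5],"spin": 0},
    {"hand": 0.0,"offset": [0,0,0],"spin": 0},
  ],
)

```text
clock: 26.75
position: [0.5049, 0.336, 0.1324]
tcp_rot: [-3.141, 0.01, -0.0]
contact_force: [-0.4, 0.1, -2.1]
finger_gap: 0.0094
```

Request:
step_arm(
  increments=[
    {"hand": 0.0,"offset": [0,0,-1],"spin": 0},
    {"hand": 0.0,"offset": [0,0,-1],"spin": 0},
    {"hand": 0.0,"offset": [0,0,-0.8],"spin": 0},
    {"hand": 0.0,"offset": [0,0,-0.3],"spin": 0},
    {"hand": 0.0,"offset": [0,0,0],"spin": 0},
  ],
)

```text
clock: 27.25
position: [0.5046, 0.3358, 0.1006]
tcp_rot: [3.141, -0.01, -0.001]
contact_force: [-0.5, 0.7, -2.5]
finger_gap: 0.0095
```

Request:
step_arm(
  increments=[
    {"hand": 0.0,"offset": [0,0,-0.2],"spin": 0},
    {"hand": 0.0,"offset": [0,0,-0.1],"spin": 0},
    {"hand": 0.0,"offset": [0,0,0],"spin": 0},
  ],
)

```text
clock: 27.55
position: [0.5051, 0.3361, 0.099]
tcp_rot: [-3.141, 0.01, -0.001]
contact_force: [-1.6, -0.1, 4.4]
finger_gap: 0.0097
```

Request:
step_arm(
  increments=[
    {"hand": 0.45,"offset": [0,0,0],"spin": 0},
    {"hand": 0.45,"offset": [0,0,0],"spin": 0},
    {"hand": 0.45,"offset": [0,0,0],"spin": 0},
    {"hand": 0.45,"offset": [0,0,4],"spin": 0},
    {"hand": 0.45,"offset": [0,0,4.5],"spin": 0},
    {"hand": 0.45,"offset": [0,0,4.5],"spin": 0},
    {"hand": 0.45,"offset": [0,0,4.5],"spin": 0},
    {"hand": 0.45,"offset": [0,-2,0],"spin": 0},
    {"hand": 0.45,"offset": [0,0,0],"spin": 0},
  ],
)

```text
clock: 28.45
position: [0.5052, 0.3149, 0.2747]
tcp_rot: [-3.141, 0.011, -0.003]
contact_force: [-0.4, -0.3, 0.2]
finger_gap: 0.0384
```

Run:
```python
from h import *
o=manip.observe();print(o['position'],o['tcp_rot'],o['contact_force'])
s=get("side")
cv2.imwrite("pics/b13.png",cv2.resize(s[100:200,200:300],(600,600),interpolation=cv2.INTER_CUBIC))
```

```text
[0.50519008 0.31486518 0.27466592] [-3.14078914  0.01137017 -0.00339028] [-0.3964331  -0.29860861  0.16849128]
```

View pics/b13.png

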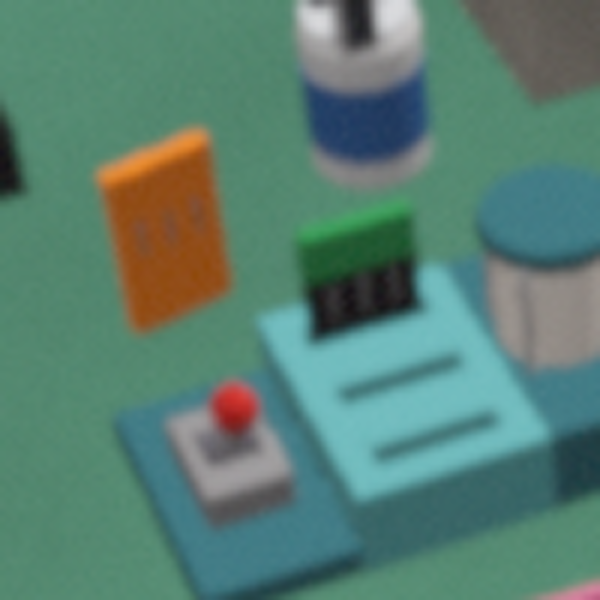

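First charged pack is seated where the red one stood (top edge same pixels). Next, the middle dock pack.

Request:
step_arm(
  increments=[
    {"hand": 0.45,"offset": [0.4,-4.6,0],"spin": 0.3},
    {"hand": 0.45,"offset": [0.4,-4.6,0],"spin": 0.3},
    {"hand": 0.45,"offset": [0.4,-4.6,0],"spin": 0.3},
    {"hand": 0.45,"offset": [0.4,-4.6,0],"spin": 0.3},
    {"hand": 0.45,"offset": [0.4,-4.6,0],"spin": 0.3},
    {"hand": 0.45,"offset": [0.4,-4.6,0],"spin": 0.3},
    {"hand": 0.45,"offset": [0.4,-4.6,0],"spin": 0.3},
    {"hand": 0.45,"offset": [0.4,-4.6,0],"spin": 0.3},
    {"hand": 0.45,"offset": [0.4,-4.6,0],"spin": 0.3},
    {"hand": 0.45,"offset": [0.4,-4.6,0],"spin": 0.4},
  ],
)

```text
clock: 29.5
position: [0.5447, -0.1456, 0.272]
tcp_rot: [-3.14, -0.075, 0.002]
contact_force: [0.0, -0.3, -0.1]
finger_gap: 0.0386
```

Request:
step_arm(
  increments=[
    {"hand": 0.45,"offset": [0.4,-4.6,0],"spin": 0},
    {"hand": 0.45,"offset": [0.4,-4.6,0],"spin": 0},
    {"hand": 0.45,"offset": [0,-4.6,0],"spin": 0},
    {"hand": 0.45,"offset": [0,0,-4],"spin": 0},
    {"hand": 0.45,"offset": [0,0,-4],"spin": 0},
    {"hand": 0.45,"offset": [0,0,0],"spin": 0},
    {"hand": 0.45,"offset": [0,0,0],"spin": 0},
    {"hand": 0.45,"offset": [0,0,0],"spin": 0},
  ],
)

```text
clock: 30.3
position: [0.5536, -0.282, 0.1956]
tcp_rot: [3.14, 0.076, 0.003]
contact_force: [-0.3, 0.3, 0.3]
finger_gap: 0.0386
```

Request:
step_arm(
  increments=[
    {"hand": 0.45,"offset": [0,-0.17,-4],"spin": 0},
    {"hand": 0.45,"offset": [0,0,-4],"spin": 0},
    {"hand": 0.45,"offset": [0,0,-1.6],"spin": 0},
    {"hand": 0.45,"offset": [0,0,0],"spin": 0},
    {"hand": 0.45,"offset": [0,0,0],"spin": 0},
    {"hand": 0.0,"offset": [0,0,0],"spin": 0},
    {"hand": 0.0,"offset": [0,0,0],"spin": 0},
    {"hand": 0.0,"offset": [0,0,0],"spin": 0},
    {"hand": 0.0,"offset": [0,0,0],"spin": 0},
    {"hand": 0.0,"offset": [0,0,0],"spin": 0},
  ],
)

```text
clock: 31.3
position: [0.5536, -0.2841, 0.0992]
tcp_rot: [3.14, 0.075, 0.004]
contact_force: [-1.5, 1.0, 7.2]
finger_gap: 0.0096
```

Request:
step_arm(
  increments=[
    {"hand": 0.0,"offset": [0,0,1],"spin": 0},
    {"hand": 0.0,"offset": [0,0,3],"spin": 0},
    {"hand": 0.0,"offset": [0,0,4],"spin": 0},
    {"hand": 0.0,"offset": [0,0,4],"spin": 0},
    {"hand": 0.0,"offset": [0,0,4],"spin": 0},
    {"hand": 0.0,"offset": [0,0,2],"spin": 0},
    {"hand": 0.0,"offset": [0,0,0],"spin": 0},
  ],
)

```text
clock: 32.0
position: [0.5534, -0.2841, 0.2819]
tcp_rot: [3.138, 0.075, 0.008]
contact_force: [-0.7, -0.7, -2.0]
finger_gap: 0.0097
```

Request:
step_arm(
  increments=[
    {"hand": 0.0,"offset": [-0.4,4.7,0],"spin": -0.3},
    {"hand": 0.0,"offset": [-0.4,4.7,0],"spin": -0.3},
    {"hand": 0.0,"offset": [-0.4,4.7,0],"spin": -0.3},
    {"hand": 0.0,"offset": [-0.4,4.7,0],"spin": -0.3},
    {"hand": 0.0,"offset": [-0.4,4.7,0],"spin": -0.3},
    {"hand": 0.0,"offset": [-0.4,4.7,0],"spin": -0.3},
    {"hand": 0.0,"offset": [-0.4,4.7,0],"spin": -0.3},
    {"hand": 0.0,"offset": [-0.4,4.7,0],"spin": -0.3},
    {"hand": 0.0,"offset": [-0.4,4.7,0],"spin": -0.3},
    {"hand": 0.0,"offset": [-0.4,4.7,0],"spin": -0.4},
  ],
)

```text
clock: 33.0
position: [0.5119, 0.188, 0.2764]
tcp_rot: [3.141, -0.01, -0.001]
contact_force: [1.1, 0.6, -1.6]
finger_gap: 0.0097
```

Request:
step_arm(
  increments=[
    {"hand": 0.0,"offset": [-0.4,4.7,0],"spin": 0},
    {"hand": 0.0,"offset": [-0.4,4.7,0],"spin": 0},
    {"hand": 0.0,"offset": [0,0.4,-4],"spin": 0},
    {"hand": 0.0,"offset": [0,0,-4],"spin": 0},
    {"hand": 0.0,"offset": [0,0,-1],"spin": 0},
    {"hand": 0.0,"offset": [0,0,0],"spin": 0},
    {"hand": 0.0,"offset": [0,0,0],"spin": 0},
    {"hand": 0.0,"offset": [0,0,0],"spin": 0},
  ],
)

```text
clock: 33.8
position: [0.5056, 0.2843, 0.1896]
tcp_rot: [-3.14, 0.011, -0.004]
contact_force: [0.7, 1.2, -0.9]
finger_gap: 0.0096
```

Request:
step_arm(
  increments=[
    {"hand": 0.0,"offset": [0,-0.05,-2],"spin": 0},
    {"hand": 0.0,"offset": [0,0,-2],"spin": 0},
    {"hand": 0.0,"offset": [0,0,-0.5],"spin": 0},
    {"hand": 0.0,"offset": [0,0,-0.5],"spin": 0},
    {"hand": 0.0,"offset": [0,0,-0.5],"spin": 0},
    {"hand": 0.0,"offset": [0,0,0],"spin": 0},
  ],
)

```text
clock: 34.4
position: [0.505, 0.2838, 0.1326]
tcp_rot: [-3.141, 0.01, -0.0]
contact_force: [-0.1, -0.3, -1.0]
finger_gap: 0.0096
```

Request:
step_arm(
  increments=[
    {"hand": 0.0,"offset": [0,0,-1],"spin": 0},
    {"hand": 0.0,"offset": [0,0,-1],"spin": 0},
    {"hand": 0.0,"offset": [0,0,-0.8],"spin": 0},
    {"hand": 0.0,"offset": [0,0,-0.4],"spin": 0},
    {"hand": 0.0,"offset": [0,0,-0.2],"spin": 0},
    {"hand": 0.0,"offset": [0,0,0],"spin": 0},
    {"hand": 0.0,"offset": [0,0,0],"spin": 0},
  ],
)

```text
clock: 35.1
position: [0.5049, 0.2838, 0.0992]
tcp_rot: [-3.141, 0.01, -0.0]
contact_force: [-4.7, -1.5, 11.0]
finger_gap: 0.0096
```

Request:
step_arm(
  increments=[
    {"hand": 0.45,"offset": [0,0,0],"spin": 0},
    {"hand": 0.45,"offset": [0,0,0],"spin": 0},
    {"hand": 0.45,"offset": [0,0,0],"spin": 0},
    {"hand": 0.45,"offset": [0,0,4],"spin": 0},
    {"hand": 0.45,"offset": [0,0,4.5],"spin": 0},
    {"hand": 0.45,"offset": [0,0,4.5],"spin": 0},
    {"hand": 0.45,"offset": [0,0,4.5],"spin": 0},
    {"hand": 0.45,"offset": [0,-2,0],"spin": 0},
    {"hand": 0.45,"offset": [0,0,0],"spin": 0},
  ],
)

```text
clock: 36.0
position: [0.5052, 0.2628, 0.2747]
tcp_rot: [-3.141, 0.011, -0.003]
contact_force: [1.3, 0.4, -0.5]
finger_gap: 0.0385
```

Run:
```python
from h import *
o=manip.observe();print(o['position'],o['tcp_rot'],o['contact_force'])
s=get("side")
cv2.imwrite("pics/b14.png",cv2.resize(s[100:300,200:400],(600,600),interpolation=cv2.INTER_CUBIC))
```

```text
[0.5052082  0.26279466 0.27470396] [-3.14093082  0.01139372 -0.00348812] [ 1.29048502  0.39745383 -0.50690827]
```

View pics/b14.png

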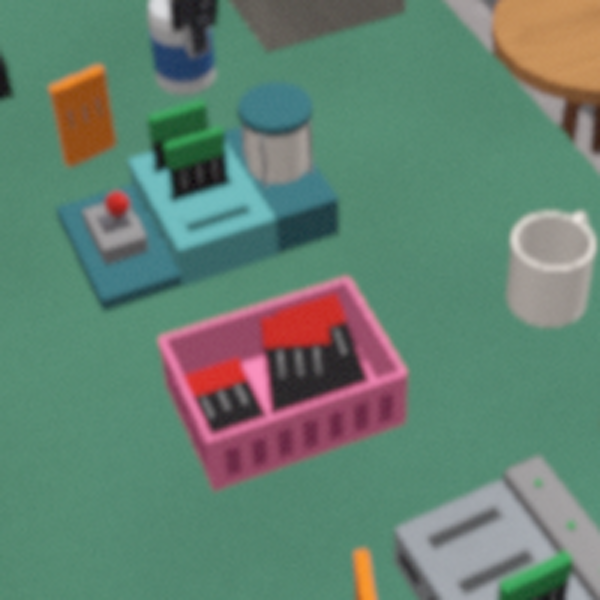

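Two seated; the last one is at the dock's -y slot.

Request:
step_arm(
  increments=[
    {"hand": 0.45,"offset": [0.4,-4.6,0],"spin": 0.3},
    {"hand": 0.45,"offset": [0.4,-4.6,0],"spin": 0.3},
    {"hand": 0.45,"offset": [0.4,-4.6,0],"spin": 0.3},
    {"hand": 0.45,"offset": [0.4,-4.6,0],"spin": 0.3},
    {"hand": 0.45,"offset": [0.4,-4.6,0],"spin": 0.3},
    {"hand": 0.45,"offset": [0.4,-4.6,0],"spin": 0.3},
    {"hand": 0.45,"offset": [0.4,-4.6,0],"spin": 0.3},
    {"hand": 0.45,"offset": [0.4,-4.6,0],"spin": 0.3},
    {"hand": 0.45,"offset": [0.4,-4.6,0],"spin": 0.3},
    {"hand": 0.45,"offset": [0.4,-4.6,0],"spin": 0.4},
  ],
)

```text
clock: 37.05
position: [0.5448, -0.1978, 0.2721]
tcp_rot: [-3.14, -0.075, 0.002]
contact_force: [0.7, 0.8, -0.1]
finger_gap: 0.0385
```

Request:
step_arm(
  increments=[
    {"hand": 0.45,"offset": [0.4,-4.6,0],"spin": 0},
    {"hand": 0.45,"offset": [0.4,-4.6,0],"spin": 0},
    {"hand": 0.45,"offset": [0.2,-4.7,0],"spin": 0},
    {"hand": 0.45,"offset": [0,0,-4],"spin": 0},
    {"hand": 0.45,"offset": [0,0,-4],"spin": 0},
    {"hand": 0.45,"offset": [0,0,0],"spin": 0},
    {"hand": 0.45,"offset": [0,0,0],"spin": 0},
    {"hand": 0.45,"offset": [0,0,0],"spin": 0},
  ],
)

```text
clock: 37.85
position: [0.5557, -0.3352, 0.1957]
tcp_rot: [3.139, 0.076, 0.003]
contact_force: [0.7, 0.5, -0.5]
finger_gap: 0.0387
```

Request:
step_arm(
  increments=[
    {"hand": 0.45,"offset": [0,-0.05,-4],"spin": 0},
    {"hand": 0.45,"offset": [0,0,-4],"spin": 0},
    {"hand": 0.45,"offset": [0,0,-1.6],"spin": 0},
    {"hand": 0.45,"offset": [0,0,0],"spin": 0},
    {"hand": 0.45,"offset": [0,0,0],"spin": 0},
    {"hand": 0.0,"offset": [0,0,0],"spin": 0},
    {"hand": 0.0,"offset": [0,0,0],"spin": 0},
    {"hand": 0.0,"offset": [0,0,0],"spin": 0},
    {"hand": 0.0,"offset": [0,0,0],"spin": 0},
    {"hand": 0.0,"offset": [0,0,0],"spin": 0},
  ],
)

```text
clock: 38.85
position: [0.5556, -0.3361, 0.0993]
tcp_rot: [3.139, 0.075, 0.004]
contact_force: [-1.0, 1.3, 6.2]
finger_gap: 0.0098
```

Request:
step_arm(
  increments=[
    {"hand": 0.0,"offset": [0,0,1],"spin": 0},
    {"hand": 0.0,"offset": [0,0,3],"spin": 0},
    {"hand": 0.0,"offset": [0,0,4],"spin": 0},
    {"hand": 0.0,"offset": [0,0,4],"spin": 0},
    {"hand": 0.0,"offset": [0,0,4],"spin": 0},
    {"hand": 0.0,"offset": [0,0,2],"spin": 0},
    {"hand": 0.0,"offset": [0,0,0],"spin": 0},
  ],
)

```text
clock: 39.55
position: [0.5554, -0.3361, 0.2819]
tcp_rot: [3.137, 0.075, 0.007]
contact_force: [-0.7, -0.6, -2.3]
finger_gap: 0.0098
```

Request:
step_arm(
  increments=[
    {"hand": 0.0,"offset": [-0.4,4.7,0],"spin": -0.3},
    {"hand": 0.0,"offset": [-0.4,4.7,0],"spin": -0.3},
    {"hand": 0.0,"offset": [-0.4,4.7,0],"spin": -0.3},
    {"hand": 0.0,"offset": [-0.4,4.7,0],"spin": -0.3},
    {"hand": 0.0,"offset": [-0.4,4.7,0],"spin": -0.3},
    {"hand": 0.0,"offset": [-0.4,4.7,0],"spin": -0.3},
    {"hand": 0.0,"offset": [-0.4,4.7,0],"spin": -0.3},
    {"hand": 0.0,"offset": [-0.4,4.7,0],"spin": -0.3},
    {"hand": 0.0,"offset": [-0.4,4.7,0],"spin": -0.3},
    {"hand": 0.0,"offset": [-0.4,4.7,0],"spin": -0.4},
  ],
)

```text
clock: 40.55
position: [0.5139, 0.136, 0.2762]
tcp_rot: [3.141, -0.011, -0.002]
contact_force: [0.7, 0.2, -1.6]
finger_gap: 0.0096
```

Request:
step_arm(
  increments=[
    {"hand": 0.0,"offset": [-0.5,4.7,0],"spin": 0},
    {"hand": 0.0,"offset": [-0.5,4.7,0],"spin": 0},
    {"hand": 0.0,"offset": [0,0.4,-4],"spin": 0},
    {"hand": 0.0,"offset": [0,0,-4],"spin": 0},
    {"hand": 0.0,"offset": [0,0,-1],"spin": 0},
    {"hand": 0.0,"offset": [0,0,0],"spin": 0},
    {"hand": 0.0,"offset": [0,0,0],"spin": 0},
    {"hand": 0.0,"offset": [0,0,0],"spin": 0},
  ],
)

```text
clock: 41.35
position: [0.5056, 0.2322, 0.1895]
tcp_rot: [-3.141, 0.011, -0.004]
contact_force: [-0.3, 0.7, -2.1]
finger_gap: 0.0095
```

Request:
step_arm(
  increments=[
    {"hand": 0.0,"offset": [0,-0.04,-2],"spin": 0},
    {"hand": 0.0,"offset": [0,0,-2],"spin": 0},
    {"hand": 0.0,"offset": [0,0,-0.5],"spin": 0},
    {"hand": 0.0,"offset": [0,0,-0.5],"spin": 0},
    {"hand": 0.0,"offset": [0,0,-0.5],"spin": 0},
    {"hand": 0.0,"offset": [0,0,0],"spin": 0},
  ],
)

```text
clock: 41.95
position: [0.505, 0.2319, 0.1325]
tcp_rot: [-3.141, 0.01, -0.0]
contact_force: [-0.0, -0.7, -1.4]
finger_gap: 0.0099
```

Request:
step_arm(
  increments=[
    {"hand": 0.0,"offset": [0,0,-1],"spin": 0},
    {"hand": 0.0,"offset": [0,0,-1],"spin": 0},
    {"hand": 0.0,"offset": [0,0,-0.8],"spin": 0},
    {"hand": 0.0,"offset": [0,0,-0.4],"spin": 0},
    {"hand": 0.0,"offset": [0,0,-0.2],"spin": 0},
    {"hand": 0.0,"offset": [0,0,0],"spin": 0},
    {"hand": 0.0,"offset": [0,0,0],"spin": 0},
  ],
)

```text
clock: 42.65
position: [0.505, 0.232, 0.0994]
tcp_rot: [-3.141, 0.01, -0.001]
contact_force: [-6.1, -2.5, 9.8]
finger_gap: 0.0095
```

Request:
step_arm(
  increments=[
    {"hand": 0.45,"offset": [0,0,0],"spin": 0},
    {"hand": 0.45,"offset": [0,0,0],"spin": 0},
    {"hand": 0.45,"offset": [0,0,0],"spin": 0},
    {"hand": 0.45,"offset": [0,0,4],"spin": 0},
    {"hand": 0.45,"offset": [0,0,4.5],"spin": 0},
    {"hand": 0.45,"offset": [0,0,4.5],"spin": 0},
    {"hand": 0.45,"offset": [0,0,4.5],"spin": 0},
    {"hand": 0.45,"offset": [-4,0,0],"spin": 0},
    {"hand": 0.45,"offset": [-4,0,0],"spin": 0},
    {"hand": 0.4,"offset": [0,0,0],"spin": 0},
  ],
)

```text
clock: 43.65
position: [0.4222, 0.232, 0.2742]
tcp_rot: [-3.141, 0.008, -0.002]
contact_force: [1.1, -0.4, 0.1]
finger_gap: 0.0338
```

Run:
```python
from h import *
o=manip.observe();print(o['position'],o['tcp_rot'],o['contact_force'])
s=get("side");t=basket()
cv2.imwrite("pics/b15.png",cv2.resize(s[100:300,200:400],(600,600),interpolation=cv2.INTER_CUBIC))
cv2.imwrite("pics/d3.png",cv2.resize(t[170:290,180:350],None,fx=4.5,fy=4.5,interpolation=cv2.INTER_CUBIC))
m,b=blobs(s,(50,100,60),(75,255,255),(240,120,300,180))
for st,c,r in b: print("green",st,c)
m,b=blobs(s,(0,150,90),(8,255,255),(200,140,250,200),3)
for x in b: print(x[0],x[1])
```

```text
[0.4222066  0.23195842 0.27424156] [-3.14050789e+00  8.24603056e-03 -2.17775684e-03] [ 1.11430727 -0.41222166  0.13738311]
basket [0.4809 0.0062] [[0.584, 0.073], [0.58, -0.065], [0.378, -0.06], [0.381, 0.077]] sides [0.202 0.139 0.202 0.137]
green [246 132  35  35 677] [263.9 148.3]
[236 165   6   7  33] [238.5 167.6]
```

View pics/b15.png

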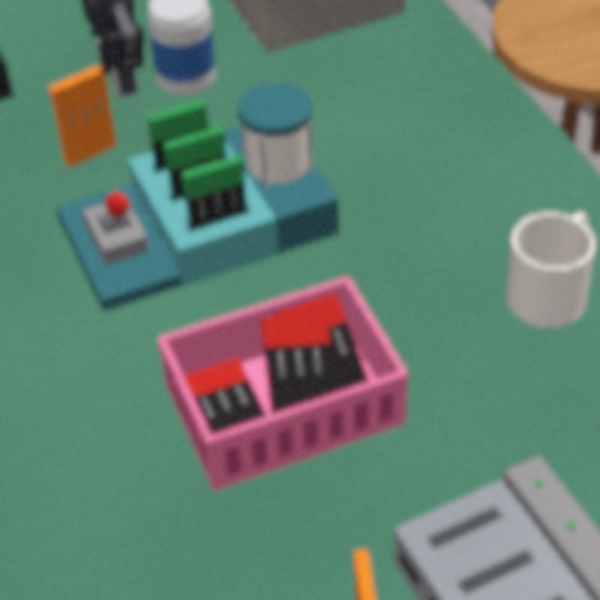

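View pics/d3.png

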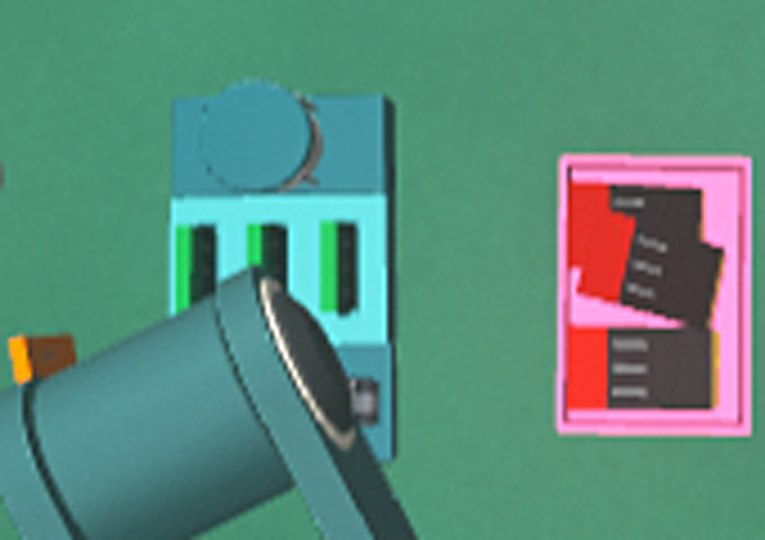

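All three charged packs are seated level, the three spent packs are in the basket, and the ball is at (238.5,167.6) (still off). Now switching on.

Request:
step_arm(
  increments=[
    {"hand": 0.4,"offset": [-1.7,2.3,0],"spin": 0},
    {"hand": 0.4,"offset": [0,0,-4],"spin": 0},
    {"hand": 0.4,"offset": [0,0,-4],"spin": 0},
    {"hand": 0.4,"offset": [0,0,-4],"spin": 0},
    {"hand": 0.4,"offset": [0,0,0],"spin": 0},
    {"hand": 0.4,"offset": [0,0,0],"spin": 0},
  ],
)

```text
clock: 44.35
position: [0.4084, 0.2548, 0.154]
tcp_rot: [3.141, -0.011, -0.001]
contact_force: [0.3, 0.9, 1.3]
finger_gap: 0.0342
```

Request:
step_arm(
  increments=[
    {"hand": 0.4,"offset": [-0.3,0,-3],"spin": 0},
    {"hand": 0.4,"offset": [0,0,-2],"spin": 0},
    {"hand": 0.4,"offset": [0,0,-1.2],"spin": 0},
    {"hand": 0.4,"offset": [0,0,0],"spin": 0},
    {"hand": 0.4,"offset": [0,0,0],"spin": 0},
  ],
)

```text
clock: 44.85
position: [0.4057, 0.2552, 0.0931]
tcp_rot: [-3.141, 0.01, -0.002]
contact_force: [0.8, -0.3, 0.4]
finger_gap: 0.0341
```

Request:
step_arm(
  increments=[
    {"hand": 0.4,"offset": [0,1,0],"spin": 0},
    {"hand": 0.4,"offset": [0,1,0],"spin": 0},
    {"hand": 0.4,"offset": [0,1,0],"spin": 0},
    {"hand": 0.4,"offset": [0,1,0],"spin": 0},
    {"hand": 0.4,"offset": [0,0.8,0],"spin": 0},
    {"hand": 0.4,"offset": [0,0.6,0],"spin": 0},
    {"hand": 0.4,"offset": [0,0.4,0],"spin": 0},
    {"hand": 0.4,"offset": [0,0.2,0],"spin": 0},
    {"hand": 0.4,"offset": [0,0,0],"spin": 0},
  ],
)

```text
clock: 45.75
position: [0.4048, 0.315, 0.0912]
tcp_rot: [-3.142, 0.01, 0.0]
contact_force: [-0.1, -0.3, 0.6]
finger_gap: 0.0342
```

Request:
step_arm(
  increments=[
    {"hand": 0.4,"offset": [0,0.2,0],"spin": 0},
    {"hand": 0.4,"offset": [0,0.15,0],"spin": 0},
    {"hand": 0.4,"offset": [0,0,0],"spin": 0},
  ],
)

```text
clock: 46.05
position: [0.4049, 0.3178, 0.0912]
tcp_rot: [3.14, -0.01, -0.0]
contact_force: [-0.2, -6.3, 0.4]
finger_gap: 0.0342
```

At the stop (6 N). Backing off and lifting away.

Request:
step_arm(
  increments=[
    {"hand": 0.4,"offset": [0,-0.4,0],"spin": 0},
    {"hand": 0.4,"offset": [0,0,3],"spin": 0},
    {"hand": 0.4,"offset": [0,0,4],"spin": 0},
    {"hand": 0.4,"offset": [0,0,4.5],"spin": 0},
    {"hand": 0.4,"offset": [0,0,4.5],"spin": 0},
    {"hand": 0.4,"offset": [0,0,4.5],"spin": 0},
    {"hand": 0.4,"offset": [0,-4,0],"spin": 0},
    {"hand": 0.4,"offset": [1,-4.5,0],"spin": 0},
    {"hand": 0.4,"offset": [1,-4.5,0],"spin": 0},
    {"hand": 0.4,"offset": [1,-4.5,0],"spin": 0},
  ],
)

```text
clock: 47.05
position: [0.4347, 0.1377, 0.2967]
tcp_rot: [-3.141, 0.009, -0.002]
contact_force: [1.2, 0.3, -0.5]
finger_gap: 0.034
```

Request:
step_arm(
  increments=[
    {"hand": 0.4,"offset": [1,-4.5,0],"spin": 0},
    {"hand": 0.4,"offset": [1,-4.5,0],"spin": 0},
    {"hand": 0.4,"offset": [0,0,0],"spin": 0},
    {"hand": 0.4,"offset": [0,0,0],"spin": 0},
    {"hand": 0.4,"offset": [0,0,0],"spin": 0},
  ],
)

```text
clock: 47.55
position: [0.4547, 0.0499, 0.2964]
tcp_rot: [-3.141, 0.009, -0.0]
contact_force: [-0.0, -0.2, -0.1]
finger_gap: 0.0342
```

Run:
```python
from h import *
o=manip.observe();print(o['position'],o['joint_vel'].round(3),o['contact_force'])
s=get("side");t=get("top")
cv2.imwrite("pics/b16.png",cv2.resize(s[90:290,200:400],(600,600),interpolation=cv2.INTER_CUBIC))
cv2.imwrite("pics/d4.png",t)
m,b=blobs(s,(0,150,90),(8,255,255),(200,140,245,200),3)
for x in b: print("side ball",x[0],x[1])
m,b=blobs(t,(0,150,120),(8,255,255),(210,250,265,275),3)
for x in b: print("top ball",x[0],x[1],onz("top",*x[1],.095))
for v in (.8,.9,1.): 
    a=v-.5; P=[.405,.284+.06*np.sin(a),.042+.06*np.cos(a)];print(v,proj("side",P),proj("top",P))
m,b=blobs(t,(55,140,120),(75,255,255),(210,200,275,245))
for x in b: print("green",x[1],onz("top",*x[1],.125))
```

```text
[0.45474509 0.04989749 0.29641991] [ 0.017  0.001  0.    -0.005 -0.001 -0.002] [-0.00904065 -0.19991461 -0.13263631]
side ball [230 153   6   7  33] [232.5 156.4]
top ball [227 258   7   7  40] [229.8 260.7] [0.40534221 0.31396565 0.095     ]
0.8 [233.19542184 158.34322438] [233.31365582 260.80261145]
0.9 [232.70574693 157.77031149] [231.69763967 260.80354165]
1.0 [232.26610611 157.37531252] [230.19841245 260.79177714]
green [220.3 229.2] [0.50641155 0.33674738 0.125     ]
green [236.  229.5] [0.50428789 0.28713443 0.125     ]
green [252.5 229. ] [0.5046257 0.2349858 0.125    ]
```

View pics/b16.png

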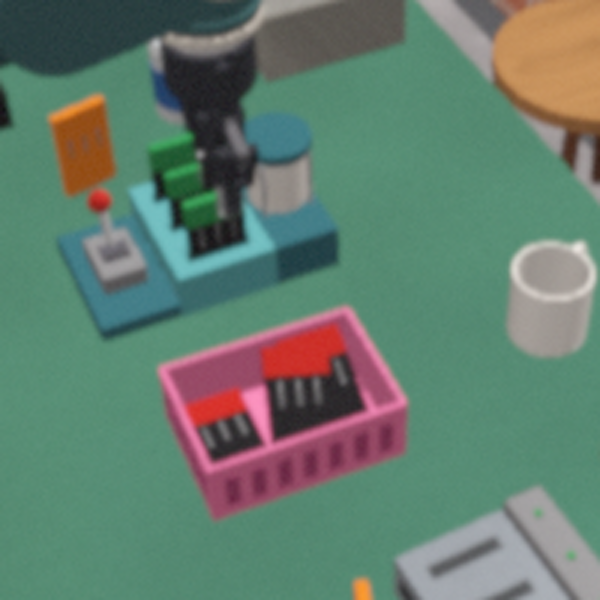

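View pics/d4.png

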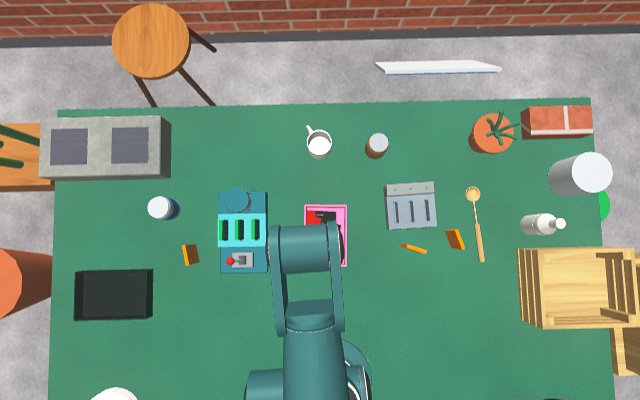

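The switch ball is at side (232.5,156.4) and top (229.8,260.7), which corresponds to about 1.0 rad (on). The green tops are in all three slots, nothing else has moved, and the arm is clear, so I'm handing in.

```bash
python3 -c "
from station import order
print(order.finish_job())"
```

```text
the job is handed in; nothing more can be done
None
```

I switched the lantern off, put the three spent packs in the basket, seated the three charged packs in lantern slots 2, 1 and 0, and switched it on again. The job was handed in at about 47.7 s of the 210 s allowed, and no verdict was reported.

What the last checks showed:
- **Switch:** the red ball read about 1.0 rad (on) in both camera views, after I pushed the lever to its stop.
- **Charged packs:** all three green tops stand in the slots. Each pack met the slot floor with 4–11 N at the grip height of a fully seated pack.
- **Spent packs:** all three lie within the basket. One lies flat, one leans on the wall, and one lies across the leaning pack. The last full measurement of the basket, before switching on, put it exactly where it started.
- **Other objects:** the mug, chilli jar, spoon, can and orange look-alikes look unmoved in the top view. The arm ended about 0.3 m above the board, touching nothing.

One small disagreement: the last top-view mask put the green tops 1–3 mm off in y from where I placed them. I put this down to pixel size, since the slot walls hold them to about 1.5 mm.

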